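# Reset the cap check station

## Robot

A 6-joint arm with a two-finger parallel gripper is mounted at the origin on the work surface. World frame = base frame: x ahead of the robot, y to its left, z up, the work surface at z = 0. Lengths are in m, angles in rad, forces in N, time in s.
With the tool pointing down it reaches from about 0.35 to 0.775 m from the base axis. Payload 7.3 kg.
Tool frame: the origin (TCP) lies between the finger pads; the fingertips stand robot.tcp_to_tips ahead of it and the grasp point (between the pads) lies 2 mm behind it (robot.tcp_to_tips is the distance from the TCP to the fingertips, in m); y points along the fingers, x is the direction in which the jaws open and shut, and the axes are right-handed (so a half turn about y gives the same grasp; the last joint's range is limited). The gripper opens to 92 mm and grips with 3 to 60 N. Pads are 19 mm wide; open, the fingers measure 130 mm over their backs; the gripper's body (75 mm by 190 mm) begins 47 mm behind the grasp point.
Start: joints at [1.097, 0.342, 1.524, -0, 1.275, -0.146], TCP at [0.169, 0.497, 0.244] pointing down, gripper open.
Joint ranges: [-2.53, 2.53], [-0.77, 2.02], [0.04, 2.7], [-1, 4.14], [0.28, 2.66], [-3.11, 3.11]. Speed limits (rad/s): [2.57, 2.57, 3.14, 3.14, 3.14, 3.14].

## Interface

Orientations are given as [roll, pitch, yaw] about the fixed x, y, z axes, in that order (R = Rz(yaw) Ry(pitch) Rx(roll)).
In Python, from cell import status, read_camera, get_calibration, robot gives the robot as it stands.
- The arm moves only by the shell command python3 -m creep 'ROWS' [FORCE]. ROWS is JSON, a list of rows, each an object of numbers: "dx", "dy", "dz": the shift along the tool's x, y, z in m; "rx", "ry", "rz": the turn, a rotation vector about the tool's x, y, z in rad; "gripper": the opening, from 0 (shut) to 1 (fully open). A call has 1 to 20 rows; each row is the pose to reach, as a shift and turn from the pose commanded when the call began, along the tool's axes at that moment; what a row does not reach only later rows make up. A row lasts 1/8 s, in which the tool goes at most 62.5 mm and 10.7 degrees, less where a joint would pass 70% of its speed; a pose out of reach is approached as far as the arm can. A call with a gripper value outside its range is refused whole. The fingers move at their own pace and stop on an object; FORCE is the grip in N (left out, the last holds). Time passes only in rows, so rows that repeat a pose let the fingers close. It gives the time, the measured TCP pose, the force and the opening at its end, in the units of the state.
- status.observe(): the state, without advancing time (a new reading comes with each control period).
- read_camera(name): name is "side" or "top"; returns (picture, depth): 384x512x3 uint8, red, green, blue; 384x512 float32, m along the optical axis (not along the pixel's ray), 0 where there is no reading.
- get_calibration(name): a dict with "fx", "fy", "cx", "cy" (pixels), "D" ([k1, k2, p1, p2, k3] as OpenCV has them; the pictures are not rectified), "xyz" and "rotation" of the camera in the world. Camera axes: x right, y down, z forward; pixel columns grow to the right and rows downward; lengths in m; the calibration is good to about 2 mm. A picture is of the moment at which its call begins. get_calibration takes no time and is no camera call.
- robot.hand_in(): hands the job in, once; it reports no verdict.
The state is a dict: "time": time; "qpos": joint angles; "qvel": joint speeds; "joint_efforts": joint torques, N m; "tool_pos": TCP position; "tool_rot": TCP orientation; "contact_force": force on the tool from outside, world axes, zero at the start; "torque": the same for the moment, N m; "opening": finger opening in m.
Only numpy, scipy, OpenCV 4.12 (cv2) and the standard library are available. Lean on these libraries where they do the work, as an engineer would, in place of code of your own. Each camera call takes 0.05 s, during which the arm holds its last target.

## Task

Get the cap check station ready for the next batch: swing the folding hook on the side panel fully out and then hang the black torque adaptor on it by its steel bail, slide the steel canister along the cork mat, without lifting or tipping it, until it stands wholly inside the printed circle, and stack all the small cardboard cartons in one pile in the middle of the tilted rack, lying flat on the sloping bed or on one another with a short end flat against the backstop. Leave the other things on the bench where they are.

Things in the scene. Friction and masses are not known exactly. Their poses are not given: they have to be found in the camera images.
- hook (a joint): angle of the folding hook in rad: 0 = folded flat along the panel, 1.571 = its stop, square to the panel (fully out). The hinge axis is upright; opening turns the hook counter-clockwise seen from above. It is stiff (about 0.08 N m of friction) and stays where it is left
- hook_hinge (a point): on the hook's hinge axis, at the height of the bar's centre line: 190 mm above the table, 32 mm in front of the panel's face. Axes turn with the hook: y along the bar towards its tip, z up. The white panel at the robot's right is 340 mm long, 224 mm high; the hinge bracket reaches 40 mm out from its face and 16 mm above the bar's centre line
- hook_tip (a point): top of the hook's upturned tip: a round upright steel peg 9 mm thick that rises 27 mm above the bar's centre line (22.5 mm above the top of the bar) at the bar's outer end, 85 mm from the hinge axis. Same axes as hook_hinge. The peg can be pinched from above to swing the hook
- hook_seat (a point): the seat where a part hangs: on the top of the round 9 mm hook bar, 55 mm from the hinge axis (30 mm short of the tip peg). Same axes as hook_hinge
- adaptor_grip (a point): black acetal torque adaptor: upright ribbed cup, 46 mm diameter, 36 mm high, 0.11 kg, with a rigid steel wire bail. Point mid-bail, 70 mm above its underside, 18 mm below the bail's top bar: grip here across the legs. z up, bail in the y-z plane: legs (5 mm wire) 45 mm apart over their outsides along y, 35 mm inside, straight up to 80 mm. Stands on the table, bail roughly along world x
- adaptor_bail (a point): underside of the middle of the bail's top bar, 88 mm above the adaptor's underside; the bar's upper side is at 93 mm. The opening below is 52 mm high, down to the cup's top; the bail's top corners are bevelled. Axes as adaptor_grip
- canister_mid (a point): centre, half-way up, of the squat screw-top steel canister: 100 mm in diameter over the lid, 98 mm over its body, 65 mm high, 0.4 to 0.8 kg, z up; too wide to grip. Stands on the cork mat
- circle (a point): centre of the white circle printed on the sealed cork mat (inner diameter about 124 mm, line 3 mm wide), on the mat's surface, 3 mm above the table. The mat is fixed, 280 by 500 mm and 3 mm thick
- rack_bed: bed and backstop of the tilted carton rack at the robot's left, fixed. Origin: middle of the inner corner where they meet, 22 mm above the table. x points down the slope into the backstop, y across, z square to the bed, up along the backstop (15 degrees off vertical). Bed face z = 0 from x = -120 mm to 0, 100 mm wide; backstop face x = 0, 150 mm high; no side walls
- carton1_mid (a point): centre of a plain cardboard carton of caps, 96 (x) by 54 (y) by 36 (z) mm, 0.08 to 0.15 kg, lying flat on the bare table at the start, x along its length, z up; all cartons are alike; None when this one is absent (three or four are there)
- carton2_mid (a point): centre of a plain cardboard carton of caps, 96 (x) by 54 (y) by 36 (z) mm, 0.08 to 0.15 kg, lying flat on the bare table at the start, x along its length, z up; all cartons are alike; None when this one is absent (three or four are there)
- carton3_mid (a point): centre of a plain cardboard carton of caps, 96 (x) by 54 (y) by 36 (z) mm, 0.08 to 0.15 kg, lying flat on the bare table at the start, x along its length, z up; all cartons are alike; None when this one is absent (three or four are there)
- carton4_mid (a point): centre of a plain cardboard carton of caps, 96 (x) by 54 (y) by 36 (z) mm, 0.08 to 0.15 kg, lying flat on the bare table at the start, x along its length, z up; all cartons are alike; None when this one is absent (three or four are there)
- bottle_mid (a point): centre, half-way up, of the amber glass test bottle (46 mm diameter, 76 mm high, white cap, z up) on the far right part of the mat; bystander
- cap_mid (a point): centre of the red polypropylene cap (38 mm diameter, 18 mm high) on the mat; bystander
- gauge_mid (a point): centre, 35 mm up, of the brass depth gauge (80 mm foot bar with an upright rod, 68 mm high) on the mat; bystander
- weight_mid (a point): centre of the knobbed steel check weight (30 mm diameter, 41 mm high) near the rack; bystander
- liner_puck_mid (a point): centre of the grey plastic liner puck (42 mm diameter, 12 mm high) left of the mat, beyond the rack; bystander
- vial_mid (a point): centre of the small amber vial (28 mm diameter, 55 mm high, black cap) on the far left part of the mat; bystander
There are look-alikes about, which are no part of the job. Leave any red look-alike of the part that bears carton4_mid alone. What is shaped like the part that bears carton3_mid but yellow is not meant.

How it is judged:
By the outcome, as a careful person would: the job done as asked, in the order asked, and still so for the second after the job is handed in, with the robot touching nothing.
Of carton1, carton2, carton3, carton4 only 3 to 4 are there at a start; the rules pass over those that are not, and their reading is None.
At some moment in a run one of canister may be knocked a few centimetres aside while the robot is not near it.
Once in a run the grip may slacken for a moment while it holds something.
It also fails if it takes over 210 s, if anything falls off the work surface, if the arm or the gripper's body presses on something with over 40 N, if the wrist force passes 120 N, or if a joint passes its speed limit or range.

## Working session

There is one attempt and no reset: what is moved stays moved. The work goes in short steps, Python scripts to look and compute and a shell command to move; the robot and the scene stay as the last step left them, time stands still between calls to the robot, and variables do not carry over. Pictures are saved under pics/ and viewed, and the job is handed in when it is done.

```bash
ls; mkdir -p pics
python3 - <<'E'
from cell import status, read_camera, get_calibration, robot
import cv2
print(status.observe()); print(robot.tcp_to_tips)
for n in("side","top"):
    p,d=read_camera(n); cv2.imwrite(f"pics/{n}0.png",p[:,:,::-1]); import numpy as np; np.save(f"pics/{n}0d.npy",d)
    c=get_calibration(n); print(n,c)
E
```

```text
pics
{'time': 0.0, 'qpos': array([ 1.09703044e+00,  3.42749166e-01,  1.52503238e+00, -1.74332142e-05,
        1.27536597e+00, -1.45974655e-01]), 'qvel': array([ 1.37594604e-03, -7.74212632e-04,  1.83145135e-03, -3.46247317e-05,
       -1.71926539e-03,  2.04140981e-04]), 'joint_efforts': array([ 1.80094712e-04, -4.31237340e+01, -2.44222873e+01,  7.15648220e-02,
        5.59092604e-02, -1.45700860e-04]), 'tool_pos': array([0.16882151, 0.49671573, 0.24302584]), 'tool_rot': array([-1.57058665e+00,  1.54074830e-03,  1.24301035e+00]), 'contact_force': array([-0.07435416,  1.14340289,  0.81340897]), 'torque': array([-0.06065215, -0.06472541, -0.03964193]), 'opening': 0.09176274928389921}
0.017
side {'fx': 355.6745936641267, 'fy': 355.6745936641267, 'cx': 257.74577105552254, 'cy': 185.0775213614168, 'D': array([-0.11089099,  0.        ,  0.        ,  0.        ,  0.        ]), 'xyz': array([ 0.45807573, -0.77075638,  0.92947441]), 'rotation': array([-2.36250484,  0.00564359, -0.0769252 ])}
top {'fx': 419.073281993988, 'fy': 419.073281993988, 'cx': 255.95847528206434, 'cy': 195.8640389593569, 'D': array([-0.03450769,  0.        ,  0.        ,  0.        ,  0.        ]), 'xyz': array([0.2763643 , 0.01374787, 1.16954682]), 'rotation': array([-2.9345989 , -0.00297434, -1.57818282])}
```

View images.

View pics/top0.png

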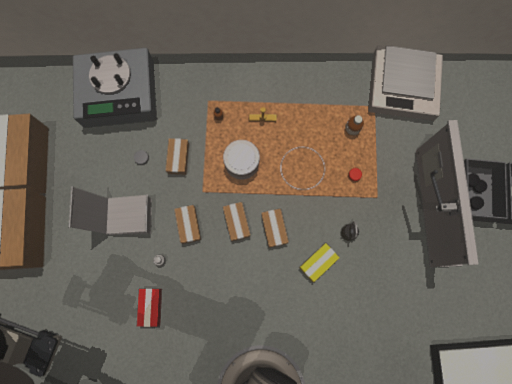

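View pics/side0.png

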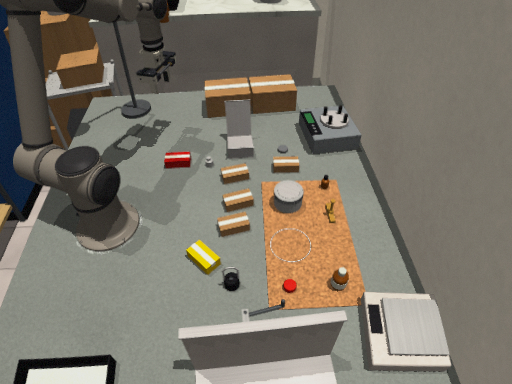

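```bash
cat > h.py <<'E'
import numpy as np, cv2
from scipy.spatial.transform import Rotation as Rn
from cell import status, read_camera, get_calibration, robot
def cam(n):
    c=get_calibration(n); K=np.array([[c['fx'],0,c['cx']],[0,c['fy'],c['cy']],[0,0,1]])
    return K,np.array(c['D'],float),np.array(c['xyz']),Rn.from_euler('xyz',c['rotation']).as_matrix()
def ray(n,uv):
    K,D,t,R=cam(n)
    u=cv2.undistortPoints(np.array(uv,float).reshape(-1,1,2),K,D).reshape(-1,2)
    return t,(R@np.c_[u,np.ones(len(u))].T).T
def plane(n,uv,z):
    t,d=ray(n,uv); return t+d*((z-t[2])/d[:,2])[:,None]
def depthpts(n,dep):
    h,w=dep.shape; v,u=np.mgrid[:h,:w]; t,d=ray(n,np.c_[u.ravel(),v.ravel()])
    P=t+d*dep.ravel()[:,None]; P[dep.ravel()==0]=np.nan
    return P.reshape(h,w,3)
def proj(n,P):
    K,D,t,R=cam(n); P=np.array(P,float).reshape(-1,3)
    rv,_=cv2.Rodrigues(R.T); return cv2.projectPoints(P,rv,-R.T@t,K,D)[0].reshape(-1,2)
def tri(n1,a,n2,b):
    t1,d1=ray(n1,[a]);t2,d2=ray(n2,[b]);d1=d1[0];d2=d2[0]
    s=np.linalg.lstsq(np.c_[d1,-d2],t2-t1,rcond=None)[0]
    p=t1+s[0]*d1;q=t2+s[1]*d2; return (p+q)/2,np.linalg.norm(p-q)
def snap(tag):
    o={}
    for n in("side","top"):
        p,d=read_camera(n); cv2.imwrite(f"pics/{n}{tag}.png",p[:,:,::-1]); np.save(f"pics/{n}{tag}d.npy",d); o[n]=(p,d)
    return o
def load(n,tag):
    return cv2.imread(f"pics/{n}{tag}.png")[:,:,::-1],np.load(f"pics/{n}{tag}d.npy")
def st():
    s=status.observe(); print('t',round(s['time'],3),'pos',s['tool_pos'].round(4),'rot',s['tool_rot'].round(4),'F',s['contact_force'].round(1),'T',s['torque'].round(2),'open',round(s['opening'],4),'q',s['qpos'].round(3)); return s
E
python3 - <<'E'
from h import *
for n in("top","side"):
    p,d=load(n,0); P=depthpts(n,d)
    f=P.reshape(-1,3); print(n,np.nanmedian(f[:,2]))
    hsv=cv2.cvtColor(p,cv2.COLOR_RGB2HSV)
    # cartons: cardboard+white region by height 0.03-0.04
    m=((P[:,:,2]>0.028)&(P[:,:,2]<0.046)&(P[:,:,0]>0.1)&(P[:,:,0]<.75)&(np.abs(P[:,:,1])<0.5)).astype(np.uint8)
    k,lab,s,c=cv2.connectedComponentsWithStats(m)
    for i in range(1,k):
        if s[i,4]<80: continue
        vv,uu=np.where(lab==i); Q=plane(n,np.c_[uu,vv],0.036)[:,:2]
        r=cv2.minAreaRect((Q*1000).astype(np.float32)); print(c[i].round(0),s[i,4],np.round(r[0],1),np.round(r[1],1),round(r[2],1),p[lab==i].mean(0).round(0), 'z',np.median(P[lab==i][:,2]).round(4))
big=cv2.resize(load("top",0)[0][120:300,380:500][:,:,::-1],None,fx=5,fy=5,interpolation=cv2.INTER_CUBIC)[:600]
cv2.imwrite("pics/hooktop.png",cv2.resize(load("top",0)[0][130:250,340:480][:,:,::-1],None,fx=5,fy=5,interpolation=cv2.INTER_CUBIC))
cv2.imwrite("pics/hookside.png",cv2.resize(load("side",0)[0][260:350,180:320][:,:,::-1],None,fx=5,fy=5,interpolation=cv2.INTER_CUBIC))
E
```

```text
top 0.000892830575745851
[119. 120.] 182 [740.9 402.2] [ 10.9 196.9] 5.6 [49. 49. 47.] z 0.0365
[177. 155.] 656 [634.9 231.5] [55.6 99.5] 87.2 [146. 122.  99.] z 0.0365
[430. 227.] 218 [ 431.6 -467.4] [227.3  10. ] 2.0 [63. 59. 56.] z 0.037
[104. 215.] 150 [465.3 427.5] [ 16. 103.] 89.7 [79. 75. 72.] z 0.0366
[125. 214.] 809 [466.3 368.5] [ 78.6 100.9] 89.0 [146. 138. 133.] z 0.0372
[236. 221.] 695 [446.5  64.6] [97.1 53.9] 13.9 [149. 125. 101.] z 0.0366
[187. 223.] 707 [439.5 196.5] [97.7 55. ] 11.4 [147. 123. 100.] z 0.0365
[274. 227.] 704 [427.8 -39.7] [96.7 54.5] 12.1 [148. 124. 100.] z 0.0364
[349. 231.] 153 [ 415.2 -242.7] [30.1 43.7] 86.9 [54. 50. 47.] z 0.0358
[319. 262.] 739 [ 332.6 -159.2] [54.4 96.9] 42.0 [169. 163.  87.] z 0.0362
[148. 307.] 809 [216.9 294.5] [57.1 94.6] 89.8 [147.  79.  73.] z 0.0363
side 0.00084619925281465
[239. 132.] 96 [465.6 427. ] [98.4 32.3] 4.0 [109. 105. 101.] z 0.0388
[240. 142.] 168 [466.3 355.5] [100.4  51.1] 0.2 [191. 184. 177.] z 0.0375
[240. 150.] 90 [466.6 304.1] [95.3 26. ] 1.1 [73. 71. 68.] z 0.0367
[177. 157.] 250 [221.8 288. ] [59.7 97.9] 88.1 [183.  82.  74.] z 0.0335
[285. 162.] 256 [635.  223.1] [56.8 95.6] 85.3 [184. 155. 120.] z 0.0332
[234. 171.] 284 [440.2 188.9] [95.7 62.5] 11.9 [185. 155. 120.] z 0.0331
[237. 197.] 352 [447.   56.1] [97.1 58.7] 14.6 [186. 156. 120.] z 0.0333
[287. 205.] 93 [612.4  12.7] [44.7 92. ] 79.5 [71. 70. 67.] z 0.0366
[233. 221.] 410 [428.  -47.2] [95.4 57.8] 11.2 [190. 159. 123.] z 0.034
[203. 254.] 520 [ 335.2 -164.3] [ 56.5 100.2] 40.0 [222. 206.  72.] z 0.0349
[231. 279.] 160 [ 417.  -255.3] [44.8 39.7] 87.7 [30. 30. 31.] z 0.0341
[298. 355.] 150 [ 579.8 -479.4] [154.9   7.2] 2.6 [89. 84. 78.] z 0.0375
[229. 362.] 173 [ 409.4 -484.9] [177.2   8.2] 2.4 [87. 82. 77.] z 0.0373
```

View pics/hooktop.png

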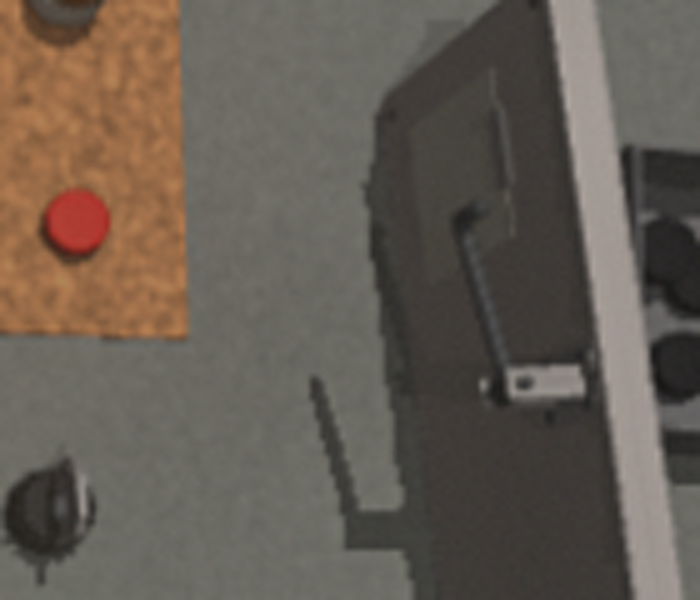

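View pics/hookside.png

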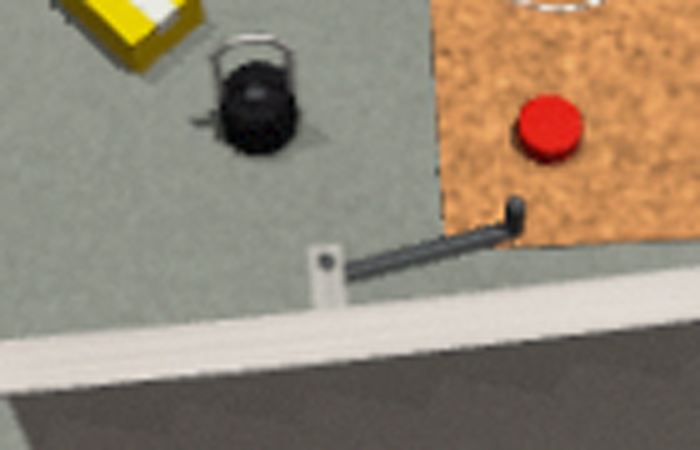

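Run:
```python
from h import *
np.set_printoptions(suppress=True,precision=4)
print('hinge',plane('top',[[444.4,206.4]],.206),plane('side',[[245.2,312.4]],.206),tri('top',(444.4,206.4),'side',(245.2,312.4)))
print('tip',plane('top',[[433,173]],.217),plane('side',[[283,300.6]],.217),tri('top',(433,173),'side',(283,300.6)))
for n in('top','side'):
    p,d=load(n,0);P=depthpts(n,d)
    m=(P[:,:,2]>.219)&(P[:,:,2]<.232)&(P[:,:,1]<-.3)&(P[:,:,1]>-.7)&(P[:,:,0]>0.2)&(P[:,:,0]<0.8)
    vv,uu=np.where(m);Q=P[m][:,:2]
    Q=plane(n,np.c_[uu,vv],.224)[:,:2]
    r=cv2.minAreaRect((Q*1000).astype(np.float32)); print(n,len(Q),np.round(r[0],1),np.round(r[1],1),round(r[2],2))
    # front face fit
    if n=='top':
        m=(P[:,:,2]>.05)&(P[:,:,2]<.2)&(P[:,:,1]<-.3)&(P[:,:,1]>-.6)&(P[:,:,0]>0.3)&(P[:,:,0]<0.65)
        F=P[m]; print(len(F))
        for lo,hi in((.05,.1),(.1,.15),(.15,.2)):
            G=F[(F[:,2]>lo)&(F[:,2]<hi)]
            l=cv2.fitLine(G[:,:2].astype(np.float32),cv2.DIST_HUBER,0,1e-3,1e-3).ravel(); print(lo,len(G),l, np.degrees(np.arctan2(l[1],l[0])))
    # adaptor/hook points
    m=(P[:,:,2]>.17)&(P[:,:,2]<.215)&(P[:,:,1]<-.3)&(P[:,:,1]>-.48)&(P[:,:,0]>0.35)&(P[:,:,0]<0.65)
    vv,uu=np.where(m)
    for a in np.c_[uu,vv,(P[m]*1000).round()][::max(1,m.sum()//25)]: print(a)
```

```text
hinge [[ 0.4503 -0.4346  0.206 ]] [[ 0.4528 -0.437   0.206 ]] (array([ 0.4518, -0.4358,  0.203 ]), np.float64(0.001981493707100569))
tip [[ 0.5289 -0.4102  0.217 ]] [[ 0.5354 -0.4217  0.217 ]] (array([ 0.5346, -0.4158,  0.2039]), np.float64(0.004511587130607483))
top 1474 [ 486.1 -449.8] [346.1  72.2] 2.14
3537
0.05 1104 [ 0.9993  0.0377  0.4714 -0.4653] 2.159543
0.1 978 [ 0.9991  0.0418  0.4742 -0.4656] 2.3982298
0.15 1455 [ 0.9992  0.0401  0.5186 -0.4644] 2.298021
[ 446.  127.  650. -461.  203.]
[ 442.  135.  639. -461.  176.]
[ 442.  141.  623. -460.  174.]
[ 443.  147.  607. -461.  175.]
[ 444.  153.  593. -464.  170.]
[ 445.  159.  576. -463.  174.]
[ 448.  165.  557. -463.  187.]
[ 433.  171.  535. -413.  213.]
[ 453.  174.  529. -464.  206.]
[ 433.  179.  520. -419.  195.]
[ 436.  183.  510. -425.  194.]
[ 436.  187.  500. -424.  196.]
[ 437.  191.  490. -426.  194.]
[ 437.  195.  480. -425.  194.]
[ 439.  199.  470. -429.  194.]
[ 439.  203.  461. -428.  194.]
[ 453.  205.  453. -455.  207.]
[ 458.  207.  448. -466.  208.]
[ 440.  210.  445. -432.  187.]
[ 456.  213.  436. -4
[... 379 characters left out ...]
69.  309.  505. -426.  191.]
[ 264.  310.  494. -429.  194.]
[ 259.  311.  483. -430.  194.]
[ 253.  312.  470. -431.  192.]
[ 250.  313.  463. -432.  192.]
[ 251.  314.  465. -435.  192.]
[ 255.  315.  474. -436.  188.]
[ 243.  319.  447. -451.  204.]
[ 329.  323.  626. -478.  211.]
[ 335.  324.  641. -476.  198.]
[ 336.  325.  644. -477.  193.]
[ 329.  326.  628. -477.  193.]
[ 319.  327.  607. -478.  194.]
[ 308.  328.  582. -480.  199.]
[ 330.  328.  632. -478.  183.]
[ 318.  329.  605. -479.  185.]
[ 300.  330.  566. -479.  191.]
[ 322.  330.  616. -477.  174.]
[ 305.  331.  577. -479.  183.]
[ 292.  332.  549. -480.  185.]
[ 289.  333.  543. -480.  181.]
[ 279.  335.  522. -480.  174.]
```

Run:
```python
from h import *
for n,b,i in(('top',(335,215,365,250),0),('side',(212,258,252,298),1)):
    p,_=load(n,0); x0,y0,x1,y1=b
    cv2.imwrite(f"pics/ad_{n}.png",cv2.resize(p[y0:y1,x0:x1][:,:,::-1],None,fx=15,fy=15,interpolation=cv2.INTER_NEAREST))
```

```text
(no output)
```

View pics/ad_top.png

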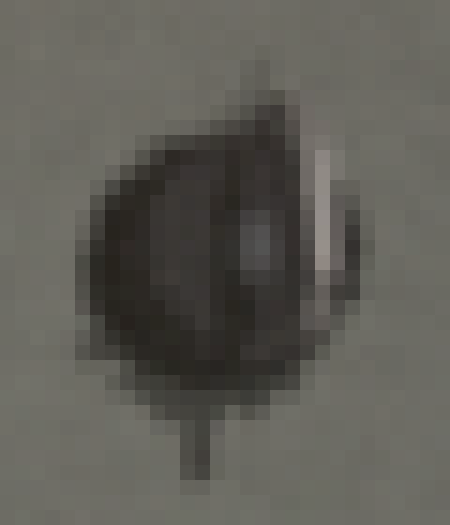

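View pics/ad_side.png

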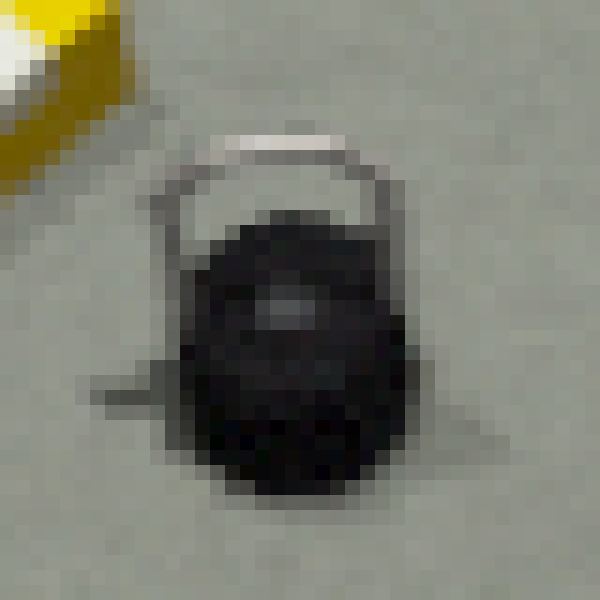

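Run:
```python
from h import *
np.set_printoptions(suppress=True,precision=4)
print('bail top',plane('top',[[356.5,225],[356.5,229.3],[356.5,234]],.0905)[:,:2])
print('side',plane('side',[[226,267.3],[230.5,267.3],[235,267.3]],.0905)[:,:2])
print('corners side z.08',plane('side',[[222.8,271.3],[238,270.3]],.08)[:,:2])
for n in('top','side'):
    p,d=load(n,0);P=depthpts(n,d)
    m=(P[:,:,2]>.03)&(P[:,:,2]<.042)&(P[:,:,1]<-.2)&(P[:,:,1]>-.29)&(P[:,:,0]>0.37)&(P[:,:,0]<0.46)
    vv,uu=np.where(m);Q=plane(n,np.c_[uu,vv],.036)[:,:2]; print(n,len(Q),'cup circ',cv2.minEnclosingCircle((Q*1000).astype(np.float32)), Q.mean(0))
    m=(P[:,:,2]>.05)&(P[:,:,2]<.1)&(P[:,:,1]<-.2)&(P[:,:,1]>-.29)&(P[:,:,0]>0.37)&(P[:,:,0]<0.46)
    vv,uu=np.where(m); print(np.c_[uu,vv,(P[m]*1000).round()])
    # canister
    m=(P[:,:,2]>.06)&(P[:,:,2]<.075)&(abs(P[:,:,1])<.15)&(P[:,:,0]>0.5)&(P[:,:,0]<0.7)
    vv,uu=np.where(m);Q=plane(n,np.c_[uu,vv],.068)[:,:2]; print('can',len(Q),cv2.minEnclosingCircle((Q*1000).astype(np.float32)),Q.mean(0))
    # circle: white on mat
    hsv=cv2.cvtColor(p,cv2.COLOR_RGB2HSV); 
    m=(hsv[:,:,1]<90)&(hsv[:,:,2]>110)&(P[:,:,2]<.012)&(P[:,:,0]>.5)&(P[:,:,0]<.72)&(P[:,:,1]<-.02)&(P[:,:,1]>-.24)
    vv,uu=np.where(m);Q=plane(n,np.c_[uu,vv],.003)[:,:2]
    A=np.c_[2*Q,np.ones(len(Q))]
    for _ in range(3):
        s=np.linalg.lstsq(A,(Q**2).sum(1),rcond=None)[0]; r=np.sqrt(s[2]+s[0]**2+s[1]**2); e=np.hypot(*(Q-s[:2]).T)-r; k=abs(e)<.006; Q=Q[k];A=A[k]
    print('circle',len(Q),s[:2],r)
```

```text
bail top [[ 0.4237 -0.252 ]
 [ 0.4125 -0.2514]
 [ 0.4003 -0.2507]]
side [[ 0.407  -0.2502]
 [ 0.4192 -0.2511]
 [ 0.4314 -0.252 ]]
corners side z.08 [[ 0.3974 -0.2556]
 [ 0.4389 -0.2556]]
top 156 cup circ ((414.5318603515625, -247.78929138183594), 21.95895004272461) [ 0.416  -0.2461]
[[ 354.  220.  438. -247.   85.]
 [ 353.  221.  436. -247.   77.]
 [ 354.  221.  435. -246.   89.]
 [ 355.  221.  435. -249.   89.]
 [ 351.  222.  437. -246.   56.]
 [ 352.  222.  435. -247.   66.]
 [ 353.  222.  434. -247.   75.]
 [ 354.  222.  432. -247.   88.]
 [ 355.  222.  432. -248.   91.]
 [ 351.  223.  434. -247.   54.]
 [ 352.  223.  434. -248.   59.]
 [ 354.  223.  429. -246.   89.]
 [ 355.  223.  429. -248.   91.]
 [ 356.  223.  428. -250.   95.]
 [ 355.  224.  426. -247.   96.]
 [ 356.  224.  427. -251.   90.]
 [ 355.  225.  423. -246.   98.]
 [ 356.  225.  423. -250.   94.]
 [ 355.  226.  421. -248.   91.]
 [ 356.  226.  421. -250.   94.]
 [ 355.  227.  419. -248.   91.]
 [ 356.  227.  419. -251.   89.]
 [ 355.  228.  416. -247.   93.]
 [ 356.  228.  416. -250.   93.]
 [ 355.  229.  413. -247
[... 2017 characters left out ...]
  79.]
 [ 224.  271.  400. -251.   74.]
 [ 236.  271.  433. -251.   69.]
 [ 237.  271.  436. -253.   72.]
 [ 223.  272.  397. -254.   74.]
 [ 224.  272.  400. -252.   70.]
 [ 237.  272.  436. -254.   69.]
 [ 223.  273.  397. -255.   70.]
 [ 224.  273.  400. -253.   66.]
 [ 237.  273.  435. -253.   62.]
 [ 223.  274.  397. -254.   63.]
 [ 224.  274.  399. -254.   63.]
 [ 237.  274.  435. -253.   57.]
 [ 238.  274.  438. -252.   54.]
 [ 223.  275.  396. -252.   55.]
 [ 224.  275.  399. -254.   57.]
 [ 223.  276.  396. -253.   50.]
 [ 224.  276.  399. -254.   52.]]
can 523 ((618.2076416015625, 40.19475173950195), 52.52729034423828) [0.6177 0.04  ]
circle 74 [ 0.5675 -0.1343] 0.08343170534506607
```

```bash
cat > ov.py <<'E'
from h import *
def rect(c,ang,L=96,W=54,z=.036):
    a=np.radians(ang);u=np.array([np.cos(a),np.sin(a)]);v=np.array([-u[1],u[0]]);c=np.array(c)/1000
    return np.array([[*(c+sx*L/2000*u+sy*W/2000*v),z] for sx,sy in((-1,-1),(1,-1),(1,1),(-1,1))])
def circ(c,r,z):
    t=np.linspace(0,2*np.pi,40); return np.c_[c[0]+r*np.cos(t),c[1]+r*np.sin(t),z+0*t]
def over(n,tag,polys,box,f,out,colors=None):
    p,_=load(n,tag); x0,y0,x1,y1=box
    im=cv2.resize(p[y0:y1,x0:x1][:,:,::-1],None,fx=f,fy=f,interpolation=cv2.INTER_NEAREST)
    for P in polys:
        q=(proj(n,P)-[x0,y0]+.5)*f
        cv2.polylines(im,[q.round().astype(np.int32)],True,(255,0,255),1)
    cv2.imwrite(f"pics/{out}.png",im)
E
python3 - <<'E'
from ov import *
pol=[rect((634.9,231.5),-2.8),rect((446.5,64.6),13.9),rect((439.5,196.5),11.4),rect((427.8,-39.7),12.1),circ((.6175,.050),.05,.068),circ((.5706,-.1215),.062,.003),circ((.4165,-.2505),.023,.036)]
over('top',0,pol,(160,90,370,250),3.5,'ovt1'); over('side',0,pol,(170,130,350,300),3.5,'ovs1')
E
```

```text
(no output)
```

View pics/ovt1.png

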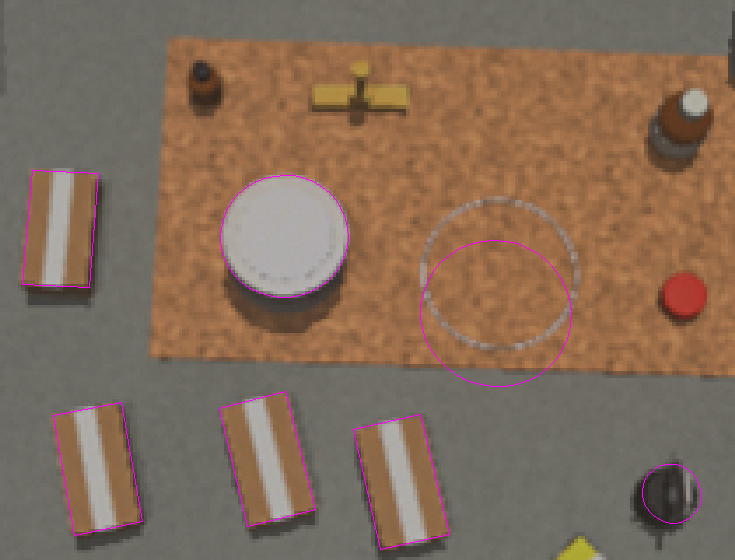

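View pics/ovs1.png

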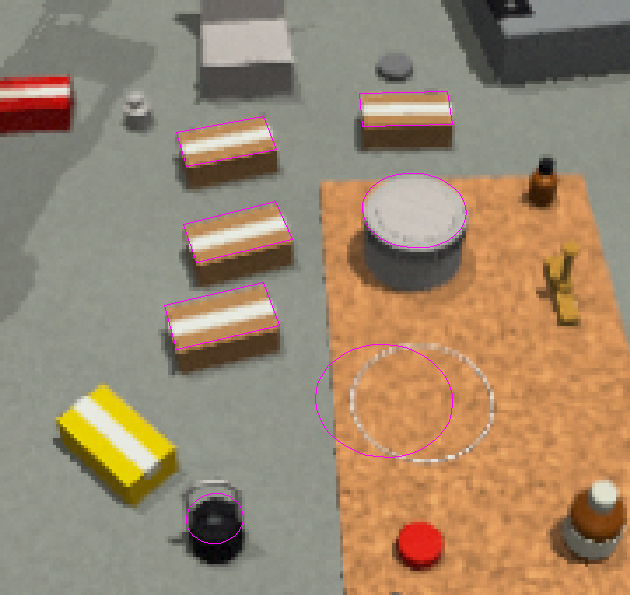

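```bash
python3 - <<'E'
from h import *
for n,e in(('top',[[500,198],[500,347],[422,273],[578,273]]),('side',[[351,403],[494,403],[422,344],[422,461]])):
    o=np.array([160,90] if n=='top' else [170,130]); q=plane(n,(np.array(e)+.5)/3.5+o-.5,.003); print(n,q.round(4),q.mean(0))
E
cat >> h.py <<'E'
def goal(pos,yaw,tilt=None,R=None):
    """shift and turn in tool axes from current commanded(=measured) pose; tool y down at yaw"""
    s=status.observe(); R0=Rn.from_euler('xyz',s['tool_rot'])
    Rt=Rn.from_euler('xyz',[-np.pi/2,0,yaw]) if R is None else R
    d=R0.inv().apply(np.array(pos)-s['tool_pos']); rv=(R0.inv()*Rt).as_rotvec()
    print('d',d.round(4),'rv',rv.round(4),'deg',np.degrees(np.linalg.norm(rv)).round(1)); return d,rv
E
python3 - <<'E'
from h import *
st()
goal((.5345,-.4155,.28),-.66)
E
```

```text
top [[ 0.6686 -0.1286  0.003 ]
 [ 0.5411 -0.1246  0.003 ]
 [ 0.6041 -0.0622  0.003 ]
 [ 0.6033 -0.191   0.003 ]] [ 0.6042498  -0.12659839  0.003     ]
side [[ 0.5411 -0.1248  0.003 ]
 [ 0.6695 -0.1357  0.003 ]
 [ 0.614  -0.0637  0.003 ]
 [ 0.5964 -0.1907  0.003 ]] [ 0.60524502 -0.12870926  0.003     ]
t 0.1 pos [0.1689 0.4968 0.2431] rot [-1.5706e+00  1.3000e-03  1.2430e+00] F [-0.3  0.   0. ] T [ 0.04 -0.02  0.03] open 0.092 q [ 1.097  0.343  1.525  0.     1.275 -0.146]
d [-0.746  -0.036  -0.6399] rv [ 1.100e-03  1.903e+00 -1.100e-03] deg 109.0
```

Run:
```python
from h import *
goal((.5,.15,.29),.29)
goal((.5345,-.4155,.26),-.66)
```

```text
d [-0.2217 -0.0467 -0.4251] rv [ 4.00e-04  9.53e-01 -1.30e-03] deg 54.6
d [-0.746  -0.016  -0.6399] rv [ 1.100e-03  1.903e+00 -1.100e-03] deg 109.0
```

```bash
python3 -m creep '[{"dx":-0.22,"dy":-0.047,"dz":-0.425,"ry":0.95,"gripper":0.35},{"dx":-0.22,"dy":-0.047,"dz":-0.425,"ry":0.95},{"dx":-0.22,"dy":-0.047,"dz":-0.425,"ry":0.95},{"dx":-0.22,"dy":-0.047,"dz":-0.425,"ry":0.95},{"dx":-0.22,"dy":-0.047,"dz":-0.425,"ry":0.95},{"dx":-0.22,"dy":-0.047,"dz":-0.425,"ry":0.95},{"dx":-0.22,"dy":-0.047,"dz":-0.425,"ry":0.95},{"dx":-0.746,"dy":-0.016,"dz":-0.64,"ry":1.9},{"dx":-0.746,"dy":-0.016,"dz":-0.64,"ry":1.9},{"dx":-0.746,"dy":-0.016,"dz":-0.64,"ry":1.9},{"dx":-0.746,"dy":-0.016,"dz":-0.64,"ry":1.9},{"dx":-0.746,"dy":-0.016,"dz":-0.64,"ry":1.9},{"dx":-0.746,"dy":-0.016,"dz":-0.64,"ry":1.9},{"dx":-0.746,"dy":-0.016,"dz":-0.64,"ry":1.9},{"dx":-0.746,"dy":-0.016,"dz":-0.64,"ry":1.9},{"dx":-0.746,"dy":-0.016,"dz":-0.64,"ry":1.9},{"dx":-0.746,"dy":-0.016,"dz":-0.64,"ry":1.9},{"dx":-0.746,"dy":-0.016,"dz":-0.64,"ry":1.9}]'
python3 -c "
from h import *
st(); snap(1); goal((.5345,-.4155,.216),-.66)
p,_=load('side',1); cv2.imwrite('pics/s1z.png',cv2.resize(p[230:350,170:350][:,:,::-1],None,fx=4,fy=4))"
```

```text
t 0.1 pos [0.1689 0.4968 0.2431] rot [-1.5706e+00  1.3000e-03  1.2430e+00] F [-0.3  0.   0. ] T [ 0.04 -0.02  0.03] open 0.092 q [ 1.097  0.343  1.525  0.     1.275 -0.146]
d [-0.746   0.0279 -0.6399] rv [ 7.000e-04  1.903e+00 -7.000e-04] deg 109.0invalid input at $[0]: expected keys dx, dy, dz, rx, ry, rz, gripper
```

View pics/s1z.png

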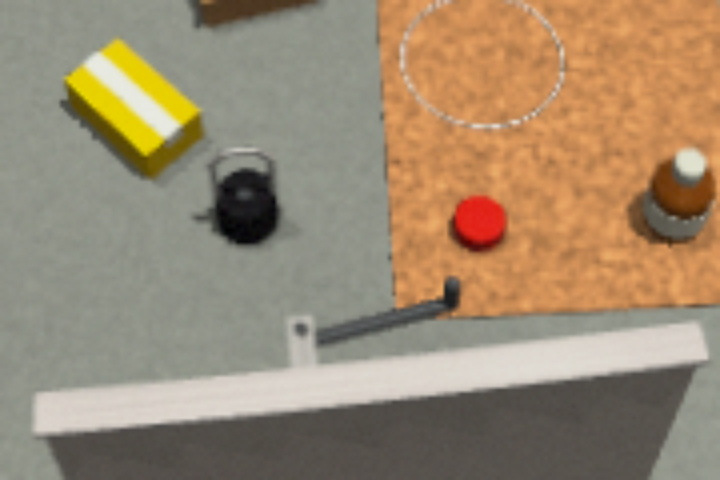

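```bash
python3 -m creep '[{"dx":-0.22,"dy":-0.047,"dz":-0.425,"rx":0,"ry":0.95,"rz":0,"gripper":0.35},{"dx":-0.22,"dy":-0.047,"dz":-0.425,"rx":0,"ry":0.95,"rz":0,"gripper":0.35},{"dx":-0.22,"dy":-0.047,"dz":-0.425,"rx":0,"ry":0.95,"rz":0,"gripper":0.35},{"dx":-0.22,"dy":-0.047,"dz":-0.425,"rx":0,"ry":0.95,"rz":0,"gripper":0.35},{"dx":-0.22,"dy":-0.047,"dz":-0.425,"rx":0,"ry":0.95,"rz":0,"gripper":0.35},{"dx":-0.22,"dy":-0.047,"dz":-0.425,"rx":0,"ry":0.95,"rz":0,"gripper":0.35},{"dx":-0.22,"dy":-0.047,"dz":-0.425,"rx":0,"ry":0.95,"rz":0,"gripper":0.35},{"dx":-0.746,"dy":-0.016,"dz":-0.64,"rx":0,"ry":1.9,"rz":0,"gripper":0.35},{"dx":-0.746,"dy":-0.016,"dz":-0.64,"rx":0,"ry":1.9,"rz":0,"gripper":0.35},{"dx":-0.746,"dy":-0.016,"dz":-0.64,"rx":0,"ry":1.9,"rz":0,"gripper":0.35},{"dx":-0.746,"dy":-0.016,"dz":-0.64,"rx":0,"ry":1.9,"rz":0,"gripper":0.35},{"dx":-0.746,"dy":-0.016,"dz":-0.64,"rx":0,"ry":1.9,"rz":0,"gripper":0.35},{"dx":-0.746,"dy":-0.016,"dz":-0.64,"rx":0,"ry":1.9,"rz":0,"gripper":0.35},{"dx":-0.746,"dy":-0.016,"dz":-0.64,"rx":0,"ry":1.9,"rz":0,"gripper":0.35},{"dx":-0.746,"dy":-0.016,"dz":-0.64,"rx":0,"ry":1.9,"rz":0,"gripper":0.35},{"dx":-0.746,"dy":-0.016,"dz":-0.64,"rx":0,"ry":1.9,"rz":0,"gripper":0.35},{"dx":-0.746,"dy":-0.016,"dz":-0.64,"rx":0,"ry":1.9,"rz":0,"gripper":0.35},{"dx":-0.746,"dy":-0.016,"dz":-0.64,"rx":0,"ry":1.9,"rz":0,"gripper":0.35}]'
python3 -c "
from h import *
st(); snap(2); goal((.5345,-.4155,.216),-.66)
p,_=load('side',2); cv2.imwrite('pics/s2z.png',cv2.resize(p[230:350,170:350][:,:,::-1],None,fx=4,fy=4))
p,_=load('top',2); cv2.imwrite('pics/t2z.png',cv2.resize(p[100:250,330:500][:,:,::-1],None,fx=4,fy=4))"
```

```text
time: 2.45
tool_pos: [0.5338, -0.418, 0.2577]
tool_rot: [-1.571, 0.002, -0.661]
contact_force: [-0.1, 0.2, -0.2]
opening: 0.032
t 2.45 pos [ 0.5338 -0.418   0.2577] rot [-1.5709  0.002  -0.6605] F [-0.1  0.2 -0.2] T [-0.12  0.09 -0.01] open 0.032 q [-0.777  0.632  1.009 -0.     1.503 -0.117]
d [ 0.0004  0.0429 -0.0004] rv [-0.0006  0.0025 -0.0016] deg 0.2
```

View pics/s2z.png

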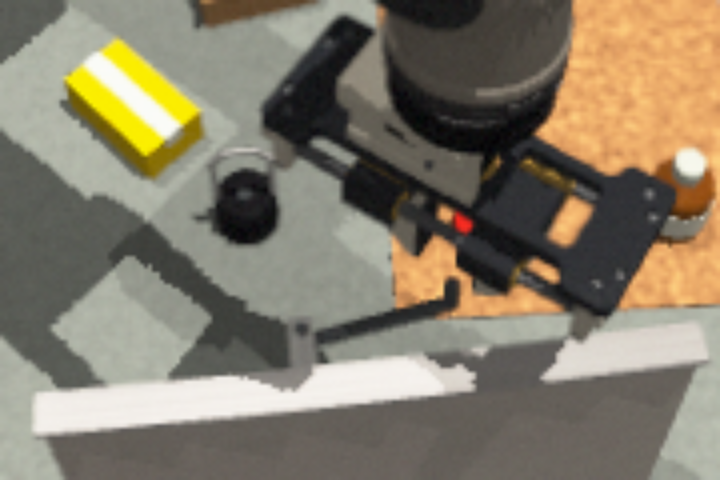

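View pics/t2z.png

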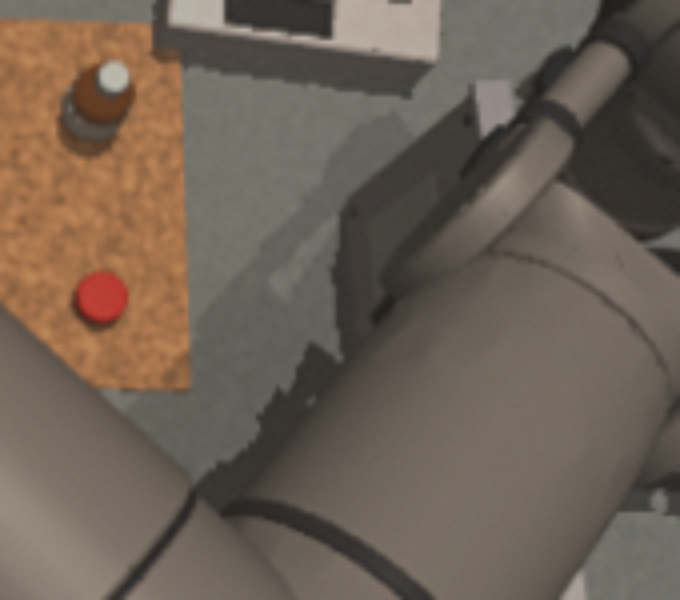

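```bash
python3 -c "
from h import *
print((proj('side',[[.5338,-.418,.217],[.5345,-.4155,.217],[.5338,-.418,.2407]])-[170,230]+.5)*4)"
```

```text
[[450.15646965 278.41157309]
 [450.88506224 274.08320008]
 [452.21823208 257.67098326]]
```

```bash
python3 -m creep '[{"dx":0,"dy":0.02,"dz":0,"rx":0,"ry":0,"rz":0,"gripper":0.35},{"dx":0,"dy":0.042,"dz":0,"rx":0,"ry":0,"rz":0,"gripper":0.35},{"dx":0,"dy":0.042,"dz":0,"rx":0,"ry":0,"rz":0,"gripper":0.35}]' 12
python3 -c "
from h import *
st(); p,_=read_camera('side'); cv2.imwrite('pics/s3z.png',cv2.resize(p[230:350,170:350][:,:,::-1],None,fx=4,fy=4))"
```

```text
time: 2.92
tool_pos: [0.5345, -0.4131, 0.2165]
tool_rot: [-1.57, 0.004, -0.655]
contact_force: [-0.2, 0.7, 0.4]
opening: 0.0319
t 2.925 pos [ 0.5345 -0.4131  0.2165] rot [-1.5701  0.0037 -0.6553] F [-0.2  0.7  0.4] T [-0.12  0.13  0.03] open 0.0319 q [-0.771  0.648  1.089  0.     1.408 -0.116]
```

View pics/s3z.png

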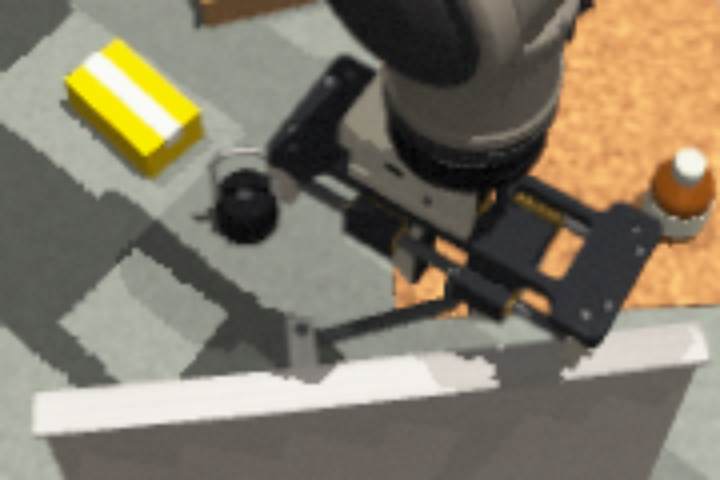

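```bash
python3 -m creep '[{"dx":0,"dy":0,"dz":0,"rx":0,"ry":0,"rz":0,"gripper":0},{"dx":0,"dy":0,"dz":0,"rx":0,"ry":0,"rz":0,"gripper":0},{"dx":0,"dy":0,"dz":0,"rx":0,"ry":0,"rz":0,"gripper":0},{"dx":0,"dy":0,"dz":0,"rx":0,"ry":0,"rz":0,"gripper":0}]' 12
python3 -c "
from h import *
st()
c=np.array([.451,-.435]); s=status.observe(); R=Rn.from_euler('xyz',s['tool_rot']); p0=s['tool_pos']
v=p0[:2]-c; r=np.hypot(*v); a0=np.arctan2(v[1],v[0]); print('r',r,'a0',np.degrees(a0))
for a in list(range(20,101,10))+[92]:
    g=c+.085*np.array([np.cos(np.radians(a)),np.sin(np.radians(a))]); print(a,R.inv().apply([*(g-p0[:2]),0]).round(4))
"
```

```text
time: 3.48
tool_pos: [0.5355, -0.4154, 0.2185]
tool_rot: [-1.57, -0.002, -0.657]
contact_force: [4.1, 0.9, 1.8]
opening: 0.0085
t 3.475 pos [ 0.5355 -0.4154  0.2185] rot [-1.5702 -0.0024 -0.6568] F [4.1 0.9 1.8] T [-0.04 -0.48  0.  ] open 0.0085 q [-7.730e-01  6.480e-01  1.084e+00  1.000e-03  1.407e+00 -1.160e-01]
r 0.08677067383365324 a0 13.07053821343338
20 [-0.0095 -0.      0.0046]
30 [-0.0226 -0.      0.0115]
40 [-0.0367 -0.0001  0.0159]
50 [-0.0514 -0.0001  0.0178]
60 [-0.0662 -0.0001  0.0171]
70 [-0.0807 -0.0002  0.0139]
80 [-0.0944 -0.0002  0.0082]
90 [-0.1069 -0.0003  0.0002]
100 [-0.1178 -0.0003 -0.0099]
92 [-0.1092 -0.0003 -0.0017]
```

```bash
python3 -m creep '[{"dx":-0.008,"dy":0,"dz":0.0055,"rx":0,"ry":0,"rz":0,"gripper":0},{"dx":-0.0215,"dy":0,"dz":0.0125,"rx":0,"ry":0,"rz":0,"gripper":0},{"dx":-0.036,"dy":0,"dz":0.017,"rx":0,"ry":0,"rz":0,"gripper":0},{"dx":-0.051,"dy":0,"dz":0.019,"rx":0,"ry":0,"rz":0,"gripper":0},{"dx":-0.066,"dy":0,"dz":0.018,"rx":0,"ry":0,"rz":0,"gripper":0},{"dx":-0.081,"dy":0,"dz":0.015,"rx":0,"ry":0,"rz":0,"gripper":0},{"dx":-0.095,"dy":0,"dz":0.0093,"rx":0,"ry":0,"rz":0,"gripper":0},{"dx":-0.108,"dy":0,"dz":0.0012,"rx":0,"ry":0,"rz":0,"gripper":0},{"dx":-0.1125,"dy":0,"dz":-0.0025,"rx":0,"ry":0,"rz":0,"gripper":0},{"dx":-0.1125,"dy":0,"dz":-0.0025,"rx":0,"ry":0,"rz":0,"gripper":0}]' 12
python3 -c "
from h import *
s=st(); c=np.array([.451,-.435]);v=s['tool_pos'][:2]-c; print(np.hypot(*v),np.degrees(np.arctan2(v[1],v[0])))"
```

```text
time: 4.72
tool_pos: [0.4482, -0.3488, 0.2187]
tool_rot: [-1.566, -0.01, -0.657]
contact_force: [17.8, 0.6, -2.8]
opening: 0.0085
t 4.725 pos [ 0.4482 -0.3488  0.2187] rot [-1.5663 -0.0097 -0.6571] F [17.8  0.6 -2.8] T [-0.07 -2.9   0.07] open 0.0085 q [-0.799  0.435  1.451  0.006  1.246 -0.144]
0.08620533374276447 91.84256546611745
```

```bash
python3 -m creep '[{"dx":0.001,"dy":0,"dz":0.0005,"rx":0,"ry":0,"rz":0,"gripper":0.35},{"dx":0.001,"dy":0,"dz":0.0005,"rx":0,"ry":0,"rz":0,"gripper":0.35},{"dx":0.001,"dy":0,"dz":0.0005,"rx":0,"ry":0,"rz":0,"gripper":0.35},{"dx":0.001,"dy":-0.04,"dz":0.0005,"rx":0,"ry":0,"rz":0,"gripper":0.35},{"dx":0.001,"dy":-0.09,"dz":0.0005,"rx":0,"ry":0,"rz":0,"gripper":0.7},{"dx":0.001,"dy":-0.09,"dz":0.0005,"rx":0,"ry":0,"rz":0,"gripper":0.7}]' 12
python3 -c "
from h import *
s=st(); goal((.4165,-.2505,.20),0); goal((.4165,-.2505,.068),0)
p,_=read_camera('side'); cv2.imwrite('pics/s4.png',cv2.resize(p[230:350,170:350][:,:,::-1],None,fx=4,fy=4))"
```

```text
time: 5.48
tool_pos: [0.446, -0.3499, 0.3119]
tool_rot: [-1.572, -0.008, -0.657]
contact_force: [0.3, -0.2, -0.5]
opening: 0.0477
t 5.475 pos [ 0.446  -0.3499  0.3119] rot [-1.5721 -0.0078 -0.6574] F [ 0.3 -0.2 -0.5] T [-0.14  0.14  0.03] open 0.0477 q [-0.8    0.375  1.287 -0.     1.472 -0.143]
d [-0.085   0.1111  0.0609] rv [ 0.0038 -0.6574  0.007 ] deg 37.7
d [-0.086   0.2431  0.061 ] rv [ 0.0038 -0.6574  0.007 ] deg 37.7
```

View pics/s4.png

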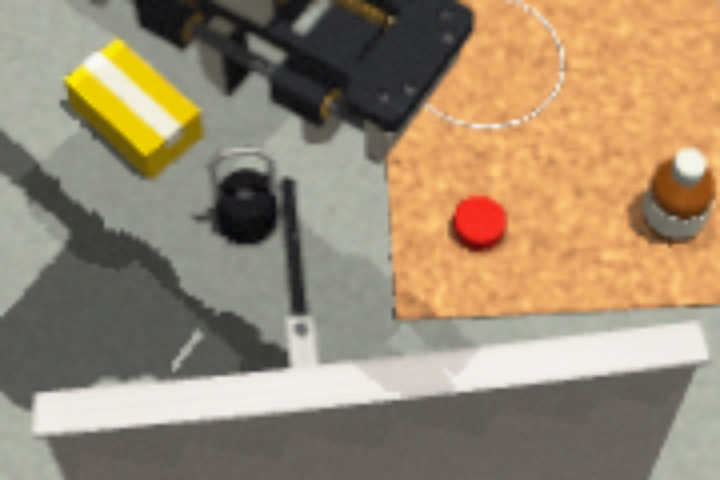

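```bash
python3 -m creep '[{"dx":-0.045,"dy":0.02,"dz":0.03,"rx":0,"ry":-0.17,"rz":0,"gripper":0.7},{"dx":-0.086,"dy":0.07,"dz":0.061,"rx":0,"ry":-0.34,"rz":0.003,"gripper":0.7},{"dx":-0.0855,"dy":0.12,"dz":0.061,"rx":0.003,"ry":-0.51,"rz":0.007,"gripper":0.7},{"dx":-0.0855,"dy":0.14,"dz":0.061,"rx":0.004,"ry":-0.67,"rz":0.007,"gripper":0.7},{"dx":-0.0855,"dy":0.16,"dz":0.061,"rx":0.004,"ry":-0.67,"rz":0.007,"gripper":0.7},{"dx":-0.0855,"dy":0.16,"dz":0.061,"rx":0.004,"ry":-0.67,"rz":0.007,"gripper":0.7},{"dx":-0.0855,"dy":0.16,"dz":0.061,"rx":0.004,"ry":-0.67,"rz":0.007,"gripper":0.7}]' 12
python3 -c "
from h import *
s=st(); goal((.4165,-.2505,.070),0)
p,_=read_camera('side'); cv2.imwrite('pics/s5.png',cv2.resize(p[200:350,150:330][:,:,::-1],None,fx=4,fy=4))"
```

```text
time: 6.4
tool_pos: [0.4147, -0.2482, 0.1478]
tool_rot: [-1.564, 0.006, 0.013]
contact_force: [0.2, -0.6, 0.7]
opening: 0.0642
t 6.4 pos [ 0.4147 -0.2482  0.1478] rot [-1.5645  0.0055  0.0127] F [ 0.2 -0.6  0.7] T [-0.04  0.08 -0.01] open 0.0642 q [-6.990e-01  3.760e-01  1.768e+00  1.000e-03  1.006e+00 -7.120e-01]
d [ 0.0022  0.0778 -0.0028] rv [-0.0063  0.0127 -0.0055] deg 0.9
```

View pics/s5.png

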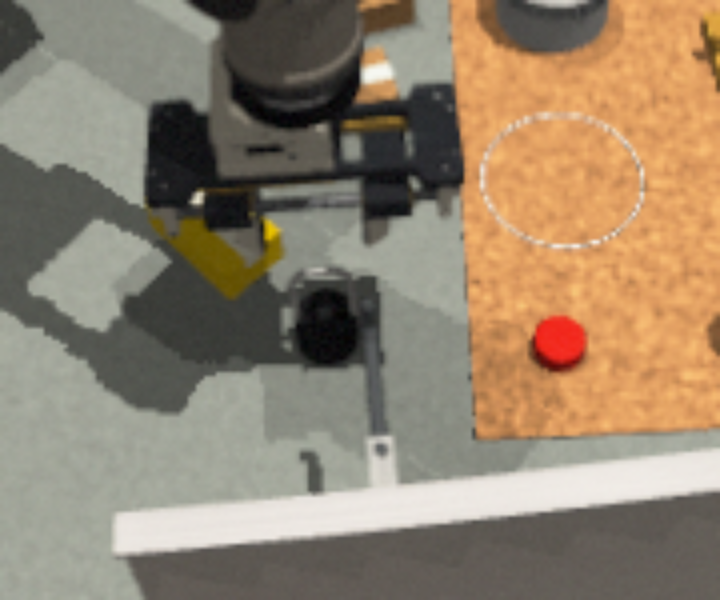

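```bash
python3 -m creep '[{"dx":0.002,"dy":0.03,"dz":-0.002,"rx":-0.006,"ry":0,"rz":-0.005,"gripper":0.7},{"dx":0.002,"dy":0.055,"dz":-0.002,"rx":-0.006,"ry":0,"rz":-0.005,"gripper":0.7},{"dx":0.002,"dy":0.078,"dz":-0.002,"rx":-0.006,"ry":0,"rz":-0.005,"gripper":0.7},{"dx":0.002,"dy":0.078,"dz":-0.002,"rx":-0.006,"ry":0,"rz":-0.005,"gripper":0.7},{"dx":0.002,"dy":0.078,"dz":-0.002,"rx":-0.006,"ry":0,"rz":-0.005,"gripper":0.7}]' 12
python3 -c "
from h import *
s=st()
p,_=read_camera('side'); cv2.imwrite('pics/s6.png',cv2.resize(p[200:350,150:330][:,:,::-1],None,fx=4,fy=4))"
```

```text
time: 7.08
tool_pos: [0.417, -0.2502, 0.0708]
tool_rot: [-1.572, -0.001, 0.013]
contact_force: [0.4, 0.7, -0.4]
opening: 0.0643
t 7.075 pos [ 0.417  -0.2502  0.0708] rot [-1.572e+00 -1.300e-03  1.300e-02] F [ 0.4  0.7 -0.4] T [-0.08  0.04  0.06] open 0.0643 q [-0.698  0.492  1.847 -0.     0.801 -0.711]
```

View pics/s6.png

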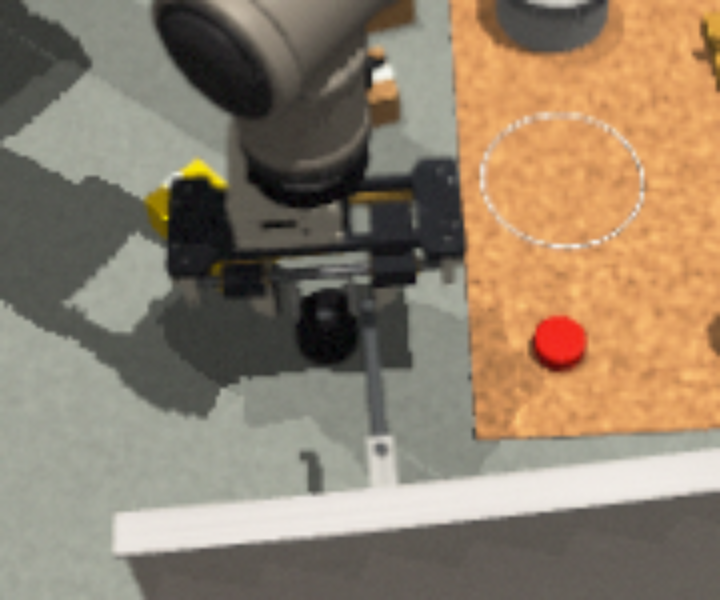

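Close on the bail with a firm grip.

```bash
python3 -m creep '[{"dx":0,"dy":0,"dz":0,"rx":0,"ry":0,"rz":0,"gripper":0.3},{"dx":0,"dy":0,"dz":0,"rx":0,"ry":0,"rz":0,"gripper":0.3},{"dx":0,"dy":0,"dz":0,"rx":0,"ry":0,"rz":0,"gripper":0.3},{"dx":0,"dy":-0.02,"dz":0,"rx":0,"ry":0,"rz":0,"gripper":0.3},{"dx":0,"dy":-0.04,"dz":0,"rx":0,"ry":0,"rz":0,"gripper":0.3}]' 30
python3 -c "
from h import *
s=st()"
```

```text
time: 7.75
tool_pos: [0.4162, -0.2495, 0.1099]
tool_rot: [-1.57, 0.001, 0.013]
contact_force: [1.0, -0.0, -0.6]
opening: 0.0444
t 7.75 pos [ 0.4162 -0.2495  0.1099] rot [-1.57e+00  1.00e-03  1.30e-02] F [ 1.  -0.  -0.6] T [-0.02  0.04  0.01] open 0.0444 q [-0.698  0.43   1.811 -0.     0.902 -0.711]
```

```bash
python3 -m creep '[{"dx":0.002,"dy":-0.03,"dz":0,"rx":0,"ry":0,"rz":0,"gripper":0.3},{"dx":0.012,"dy":-0.06,"dz":0,"rx":0,"ry":0,"rz":0,"gripper":0.3},{"dx":0.025,"dy":-0.085,"dz":0,"rx":0,"ry":0,"rz":0,"gripper":0.3},{"dx":0.033,"dy":-0.101,"dz":0,"rx":0,"ry":0,"rz":0,"gripper":0.3},{"dx":0.033,"dy":-0.101,"dz":0,"rx":0,"ry":0,"rz":0,"gripper":0.3},{"dx":0.033,"dy":-0.101,"dz":0,"rx":0,"ry":0,"rz":0,"gripper":0.3}]' 30
python3 -c "
from h import *
s=st();goal((.449,-.3788,.212),.02)
p,_=read_camera('side'); cv2.imwrite('pics/s7.png',cv2.resize(p[200:350,150:330][:,:,::-1],None,fx=4,fy=4))"
```

```text
time: 8.5
tool_pos: [0.4487, -0.2489, 0.2097]
tool_rot: [-1.57, 0.002, 0.013]
contact_force: [0.0, 0.2, -1.6]
opening: 0.0439
t 8.5 pos [ 0.4487 -0.2489  0.2097] rot [-1.5696  0.0017  0.013 ] F [ 0.   0.2 -1.6] T [-0.16  0.07 -0.04] open 0.0439 q [-0.656  0.352  1.608 -0.     1.183 -0.669]
d [-0.0014 -0.0025 -0.1299] rv [-0.0012 -0.007  -0.0017] deg 0.4
```

View pics/s7.png

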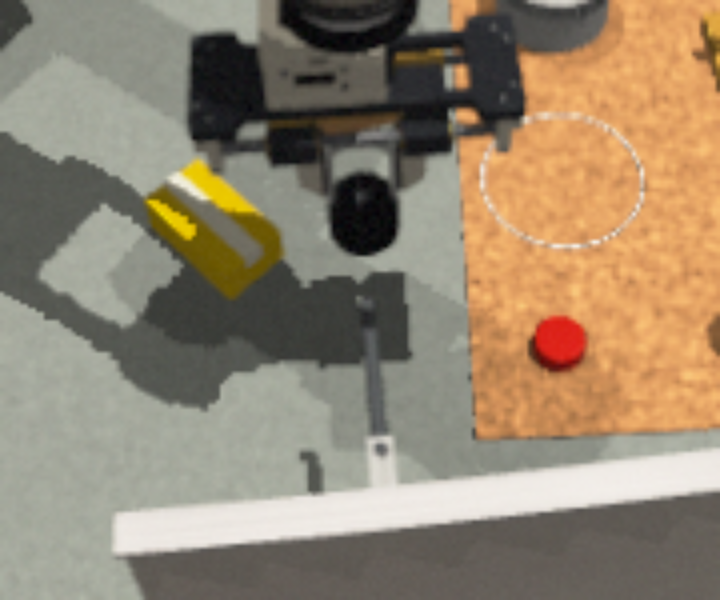

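```bash
python3 -c "
from h import *
s=status.observe();p=s['tool_pos']
for z in (.036,0): print((proj('side',[[p[0],p[1],p[2]-.0708+z]])-[150,200]+.5)*4)
"
```

```text
[[361.87651639 194.81521334]]
[[364.21341563 226.21707347]]
```

```bash
python3 -m creep '[{"dx":-0.001,"dy":-0.0025,"dz":-0.03,"rx":0,"ry":-0.01,"rz":0,"gripper":0.3},{"dx":-0.001,"dy":-0.0025,"dz":-0.06,"rx":0,"ry":-0.015,"rz":0,"gripper":0.3},{"dx":-0.001,"dy":-0.0025,"dz":-0.08,"rx":0,"ry":-0.02,"rz":0,"gripper":0.3},{"dx":-0.001,"dy":-0.0025,"dz":-0.1,"rx":0,"ry":-0.02,"rz":0,"gripper":0.3},{"dx":-0.001,"dy":-0.0025,"dz":-0.12,"rx":0,"ry":-0.02,"rz":0,"gripper":0.3},{"dx":-0.001,"dy":-0.0025,"dz":-0.13,"rx":0,"ry":-0.02,"rz":0,"gripper":0.3},{"dx":-0.001,"dy":-0.0025,"dz":-0.13,"rx":0,"ry":-0.02,"rz":0,"gripper":0.3}]' 30
python3 -c "
from h import *
s=st();goal((.449,-.3788,.178),.02)
p,_=read_camera('side'); cv2.imwrite('pics/s8.png',cv2.resize(p[200:350,150:330][:,:,::-1],None,fx=4,fy=4))"
```

```text
time: 9.43
tool_pos: [0.45, -0.3795, 0.2128]
tool_rot: [-1.57, 0.001, 0.032]
contact_force: [-0.2, 1.0, -1.6]
opening: 0.0441
t 9.425 pos [ 0.45   -0.3795  0.2128] rot [-1.5701e+00  5.0000e-04  3.2300e-02] F [-0.2  1.  -1.6] T [-0.07  0.03 -0.02] open 0.0441 q [-0.831  0.483  1.389  0.     1.27  -0.863]
d [-0.0009  0.0348  0.0008] rv [-0.0007  0.0123 -0.0006] deg 0.7
```

View pics/s8.png

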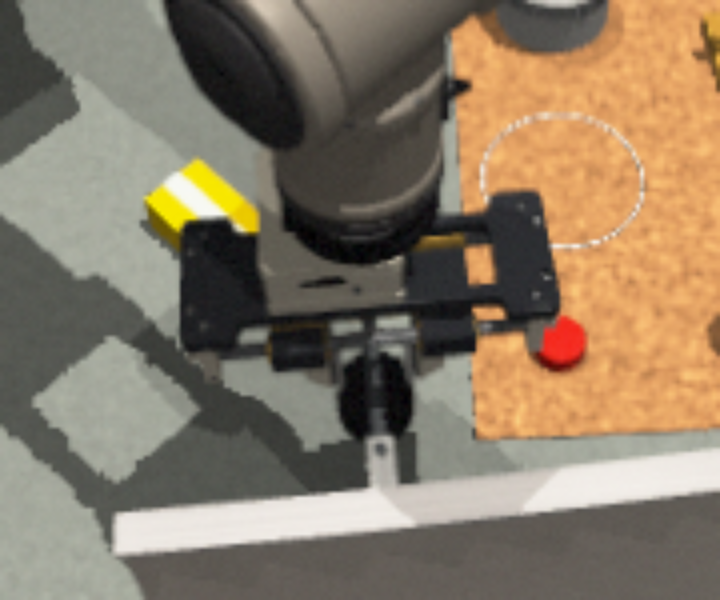

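```bash
python3 -m creep '[{"dx":-0.001,"dy":0.015,"dz":0.0008,"rx":0,"ry":0.01,"rz":0,"gripper":0.3},{"dx":-0.001,"dy":0.028,"dz":0.0008,"rx":0,"ry":0.01,"rz":0,"gripper":0.3},{"dx":-0.001,"dy":0.034,"dz":0.0008,"rx":0,"ry":0.01,"rz":0,"gripper":0.3},{"dx":-0.001,"dy":0.034,"dz":0.0008,"rx":0,"ry":0.01,"rz":0,"gripper":0.3}]' 30
python3 -c "
from h import *
s=st()"
```

```text
time: 9.98
tool_pos: [0.4489, -0.3782, 0.1784]
tool_rot: [-1.57, 0.001, 0.023]
contact_force: [0.2, 0.1, -1.5]
opening: 0.0443
t 9.975 pos [ 0.4489 -0.3782  0.1784] rot [-1.5697e+00  1.1000e-03  2.3200e-02] F [ 0.2  0.1 -1.5] T [-0.08  0.06  0.03] open 0.0443 q [-0.831  0.511  1.442 -0.     1.19  -0.854]
```

```bash
python3 -m creep '[{"dx":0,"dy":0.0015,"dz":0,"rx":0,"ry":0,"rz":0,"gripper":0.3},{"dx":0,"dy":0.0015,"dz":0,"rx":0,"ry":0,"rz":0,"gripper":0.3}]' 30
python3 -c "
from h import *
s=st()"
```

```text
time: 10.22
tool_pos: [0.4492, -0.3787, 0.1779]
tool_rot: [-1.571, -0.0, 0.023]
contact_force: [0.2, 0.1, -1.5]
opening: 0.0442
t 10.225 pos [ 0.4492 -0.3787  0.1779] rot [-1.5712e+00 -2.0000e-04  2.3000e-02] F [ 0.2  0.1 -1.5] T [-0.09  0.07  0.06] open 0.0442 q [-0.831  0.512  1.443 -0.     1.187 -0.854]
```

```bash
python3 -m creep '[{"dx":0,"dy":0.0015,"dz":0,"rx":0,"ry":0,"rz":0,"gripper":0.3},{"dx":0,"dy":0.0025,"dz":0,"rx":0,"ry":0,"rz":0,"gripper":0.3},{"dx":0,"dy":0.0025,"dz":0,"rx":0,"ry":0,"rz":0,"gripper":0.3}]' 30
python3 -c "
from h import *
s=st()
p,_=read_camera('side'); cv2.imwrite('pics/s9.png',cv2.resize(p[220:340,170:320][:,:,::-1],None,fx=5,fy=5))"
```

```text
time: 10.6
tool_pos: [0.4493, -0.3787, 0.1757]
tool_rot: [-1.572, -0.001, 0.023]
contact_force: [-0.9, 1.2, 3.3]
opening: 0.0442
t 10.6 pos [ 0.4493 -0.3787  0.1757] rot [-1.5715e+00 -5.0000e-04  2.3000e-02] F [-0.9  1.2  3.3] T [-0.04  0.16  0.05] open 0.0442 q [-0.831  0.514  1.446 -0.     1.181 -0.854]
```

View pics/s9.png

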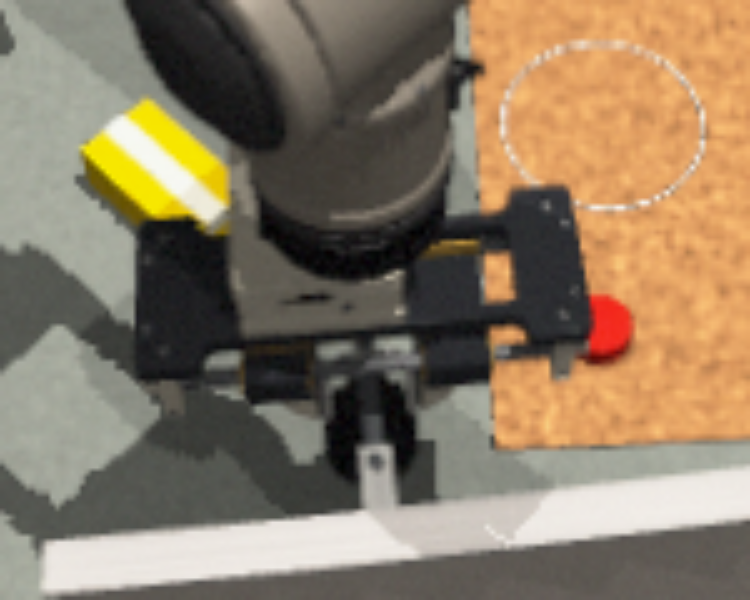

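```bash
python3 -m creep '[{"dx":0,"dy":-0.001,"dz":0,"rx":0,"ry":0,"rz":0,"gripper":0.52},{"dx":0,"dy":-0.001,"dz":0,"rx":0,"ry":0,"rz":0,"gripper":0.6},{"dx":0,"dy":-0.001,"dz":0,"rx":0,"ry":0,"rz":0,"gripper":0.7},{"dx":0,"dy":-0.001,"dz":0,"rx":0,"ry":0,"rz":0,"gripper":0.7},{"dx":0,"dy":-0.02,"dz":0,"rx":0,"ry":0,"rz":0,"gripper":0.7},{"dx":0,"dy":-0.06,"dz":0,"rx":0,"ry":0,"rz":0,"gripper":0.7},{"dx":0,"dy":-0.12,"dz":0.02,"rx":0,"ry":0,"rz":0,"gripper":0.7},{"dx":0,"dy":-0.14,"dz":0.08,"rx":0,"ry":0,"rz":0,"gripper":0.7},{"dx":0.0,"dy":-0.14,"dz":0.14,"rx":0,"ry":0,"rz":0,"gripper":0.7},{"dx":0.0,"dy":-0.14,"dz":0.2,"rx":0,"ry":0,"rz":0,"gripper":0.65},{"dx":0.0,"dy":-0.14,"dz":0.2,"rx":0,"ry":0,"rz":0,"gripper":0.65}]' 30
python3 -c "
from h import *
s=st(); snap(10)
p,_=load('side',10); cv2.imwrite('pics/s10z.png',cv2.resize(p[220:340,170:320][:,:,::-1],None,fx=5,fy=5))
p,_=load('top',10); cv2.imwrite('pics/t10z.png',cv2.resize(p[90:290,200:480][:,:,::-1],None,fx=2.8,fy=2.8))"
```

```text
time: 12.02
tool_pos: [0.4443, -0.1751, 0.3159]
tool_rot: [-1.57, -0.001, 0.028]
contact_force: [0.1, -0.7, -0.2]
opening: 0.0598
t 12.025 pos [ 0.4443 -0.1751  0.3159] rot [-1.5705e+00 -7.0000e-04  2.7700e-02] F [ 0.1 -0.7 -0.2] T [-0.15  0.07 -0.01] open 0.0598 q [-5.370e-01  2.040e-01  1.514e+00  1.000e-03  1.423e+00 -5.640e-01]
```

View pics/s10z.png

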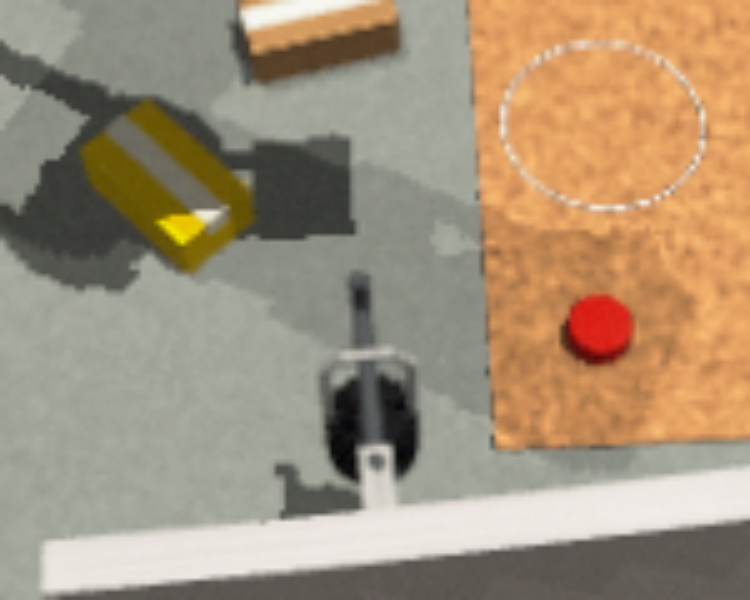

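View pics/t10z.png

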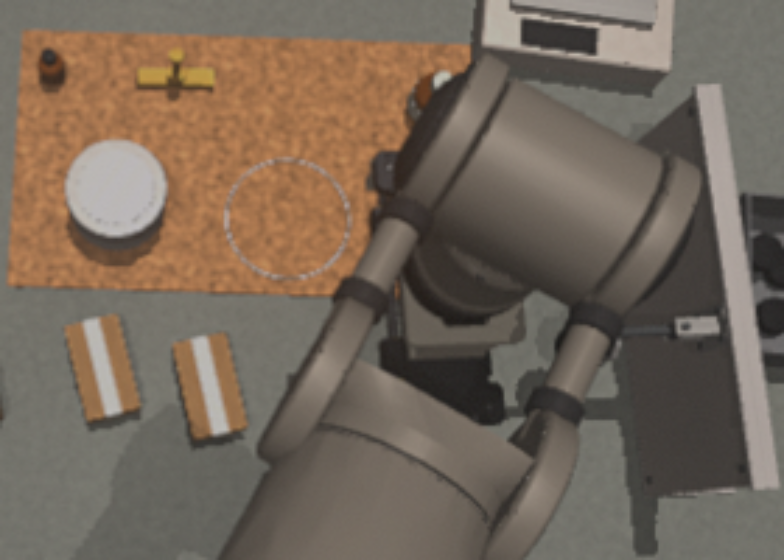

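```bash
python3 -c "
from h import *
for n in('top',):
    p,d=load(n,0);P=depthpts(n,d)
    for nm,u,v in(('vial',217,111),('rod',262.5,109.5),('gauge',262,117),('puck',141,157),('weight',159,260),('cap',355,174),('bottle',357,120)):
        print(nm,P[int(v),int(u)].round(3), np.nanmax(P[int(v)-3:int(v)+4,int(u)-3:int(u)+4,2]).round(3))
R=Rn.from_euler('xyz',[-np.pi/2,0,-.074])*Rn.from_rotvec([-.2,0,0])
print(R.as_euler('xyz'))
goal((.624,.124,.2),0,R=R); goal((.624,.124,.05),0,R=R)
"
```

```text
vial [0.756 0.117 0.059] 0.062
rod [ 0.756 -0.01   0.071] 0.075
gauge [ 0.752 -0.011  0.024] 0.047
puck [0.635 0.339 0.014] 0.017
weight [0.34  0.27  0.036] 0.045
cap [ 0.578 -0.272  0.027] 0.027
bottle [ 0.718 -0.273  0.081] 0.083
[-1.77079633e+00  2.22044605e-16 -7.40000000e-02]
d [0.1866 0.1154 0.298 ] rv [-0.199   0.098   0.0104] deg 12.7
d [0.1865 0.2654 0.2982] rv [-0.199   0.098   0.0104] deg 12.7
```

```bash
python3 -m creep '[{"dx":0.03,"dy":0,"dz":0.05,"rx":0,"ry":0,"rz":0,"gripper":0.65},{"dx":0.06,"dy":0,"dz":0.1,"rx":0,"ry":0,"rz":0,"gripper":0.65},{"dx":0.09,"dy":0,"dz":0.15,"rx":-0.05,"ry":0.03,"rz":0,"gripper":0.65},{"dx":0.12,"dy":0,"dz":0.2,"rx":-0.1,"ry":0.05,"rz":0.005,"gripper":0.65},{"dx":0.15,"dy":0.03,"dz":0.25,"rx":-0.2,"ry":0.1,"rz":0.01,"gripper":0.65},{"dx":0.187,"dy":0.07,"dz":0.298,"rx":-0.2,"ry":0.1,"rz":0.01,"gripper":0.65},{"dx":0.187,"dy":0.115,"dz":0.298,"rx":-0.2,"ry":0.1,"rz":0.01,"gripper":0.65},{"dx":0.187,"dy":0.16,"dz":0.298,"rx":-0.2,"ry":0.1,"rz":0.01,"gripper":0.65},{"dx":0.187,"dy":0.21,"dz":0.298,"rx":-0.2,"ry":0.1,"rz":0.01,"gripper":0.65},{"dx":0.187,"dy":0.21,"dz":0.298,"rx":-0.2,"ry":0.1,"rz":0.01,"gripper":0.65}]' 30
python3 -c "
from h import *
s=st(); snap(11)
R=Rn.from_euler('xyz',[-np.pi/2,0,-.074])*Rn.from_rotvec([-.2,0,0])
goal((.624,.124,.05),0,R=R)
p,_=load('side',11); cv2.imwrite('pics/s11z.png',cv2.resize(p[130:300,190:370][:,:,::-1],None,fx=3.5,fy=3.5))"
```

```text
time: 13.38
tool_pos: [0.6226, 0.1218, 0.1004]
tool_rot: [-1.773, 0.009, -0.079]
contact_force: [-0.3, -0.2, 0.5]
opening: 0.0595
t 13.375 pos [0.6226 0.1218 0.1004] rot [-1.7733  0.0095 -0.0792] F [-0.3 -0.2  0.5] T [-0.01  0.06 -0.04] open 0.0595 q [ 0.164  0.715  1.315 -0.21   1.178  0.33 ]
d [-0.0019  0.0546  0.0123] rv [ 0.0002 -0.0047 -0.0002] deg 0.3
```

View pics/s11z.png

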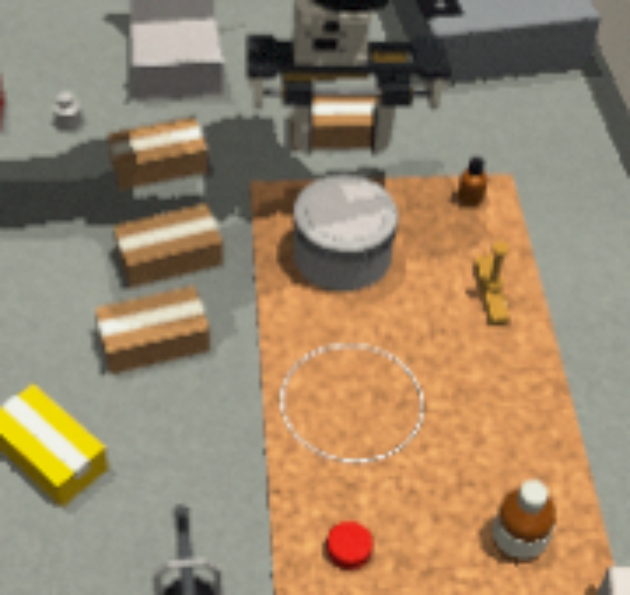

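```bash
python3 -m creep '[{"dx":-0.002,"dy":0.028,"dz":0.0123,"rx":0,"ry":0,"rz":0,"gripper":0.65},{"dx":-0.002,"dy":0.0546,"dz":0.0123,"rx":0,"ry":0,"rz":0,"gripper":0.65},{"dx":-0.002,"dy":0.0546,"dz":0.0123,"rx":0,"ry":0,"rz":0,"gripper":0.65},{"dx":-0.002,"dy":0.0586,"dz":-0.0073,"rx":0,"ry":0,"rz":0,"gripper":0.65},{"dx":-0.002,"dy":0.0606,"dz":-0.0171,"rx":0,"ry":0,"rz":0,"gripper":0.65},{"dx":-0.002,"dy":0.0626,"dz":-0.0269,"rx":0,"ry":0,"rz":0,"gripper":0.65},{"dx":-0.002,"dy":0.0645,"dz":-0.0367,"rx":0,"ry":0,"rz":0,"gripper":0.65},{"dx":-0.002,"dy":0.0665,"dz":-0.0465,"rx":0,"ry":0,"rz":0,"gripper":0.65},{"dx":-0.002,"dy":0.0685,"dz":-0.0563,"rx":0,"ry":0,"rz":0,"gripper":0.65},{"dx":-0.002,"dy":0.0705,"dz":-0.0661,"rx":0,"ry":0,"rz":0,"gripper":0.65},{"dx":-0.002,"dy":0.0725,"dz":-0.0759,"rx":0,"ry":0,"rz":0,"gripper":0.65},{"dx":-0.002,"dy":0.0745,"dz":-0.0857,"rx":0,"ry":0,"rz":0,"gripper":0.65},{"dx":-0.002,"dy":0.0765,"dz":-0.0955,"rx":0,"ry":0,"rz":0,"gripper":0.65},{"dx":-0.002,"dy":0.0785,"dz":-0.1053,"rx":0,"ry":0,"rz":0,"gripper":0.65},{"dx":-0.002,"dy":0.0785,"dz":-0.1053,"rx":0,"ry":0,"rz":0,"gripper":0.65}]' 30
python3 -c "
from h import *
s=st(); snap(12)
R=Rn.from_euler('xyz',[-np.pi/2,0,-.074])*Rn.from_rotvec([-.2,0,0])
goal((.6088,-.0763,.05),0,R=R)
p,_=load('side',12); cv2.imwrite('pics/s12z.png',cv2.resize(p[130:300,190:370][:,:,::-1],None,fx=3.5,fy=3.5))"
```

```text
time: 15.35
tool_pos: [0.613, 0.0039, 0.0487]
tool_rot: [-1.772, 0.001, -0.078]
contact_force: [1.3, 1.0, -0.0]
opening: 0.0593
t 15.35 pos [0.613  0.0039 0.0487] rot [-1.7719e+00  1.2000e-03 -7.8300e-02] F [ 1.3  1.  -0. ] T [ 0.05 -0.02  0.01] open 0.0593 q [-0.02   0.723  1.469 -0.243  0.977  0.197]
d [ 0.0024  0.0147 -0.0796] rv [ 0.001  -0.0034 -0.0027] deg 0.3
```

View pics/s12z.png

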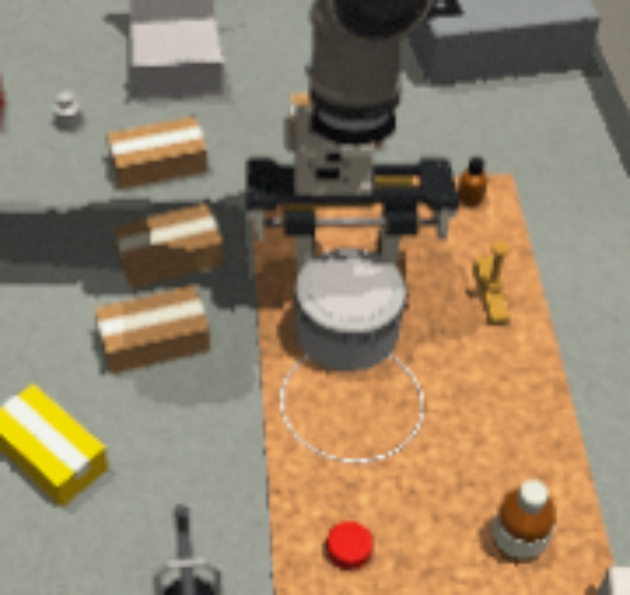

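```bash
python3 -c "
from ov import *
over('side',12,[circ((.609,-.0475),.05,.068),circ((.609,-.0475),.049,.003),circ((.605,-.1275),.062,.003)],(260,190,330,270),8,'s12o')"
```

```text
(no output)
```

View pics/s12o.png

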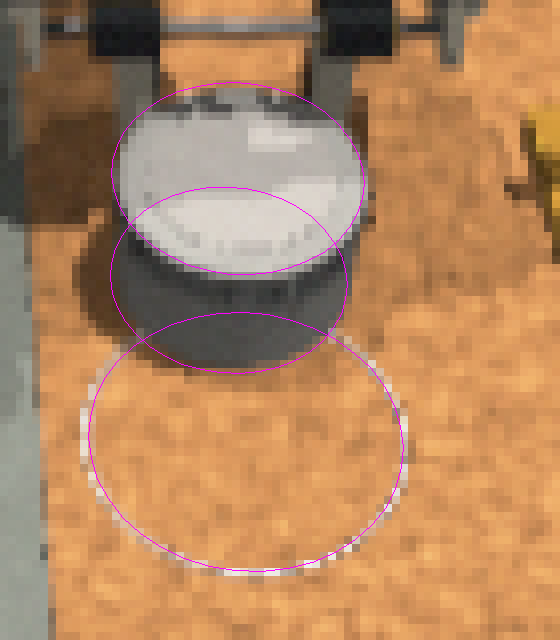

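```bash
python3 -m creep '[{"dx":0,"dy":0.002,"dz":-0.01,"rx":0,"ry":0,"rz":0,"gripper":0.65},{"dx":0,"dy":0.004,"dz":-0.02,"rx":0,"ry":0,"rz":0,"gripper":0.65},{"dx":0,"dy":0.006,"dz":-0.03,"rx":0,"ry":0,"rz":0,"gripper":0.65},{"dx":0,"dy":0.008,"dz":-0.04,"rx":0,"ry":0,"rz":0,"gripper":0.65},{"dx":0,"dy":0.01,"dz":-0.05,"rx":0,"ry":0,"rz":0,"gripper":0.65},{"dx":0,"dy":0.012,"dz":-0.06,"rx":0,"ry":0,"rz":0,"gripper":0.65},{"dx":0,"dy":0.0136,"dz":-0.067,"rx":0,"ry":0,"rz":0,"gripper":0.65},{"dx":0,"dy":0.015,"dz":-0.073,"rx":0,"ry":0,"rz":0,"gripper":0.65},{"dx":0,"dy":0.0155,"dz":-0.0775,"rx":0,"ry":0,"rz":0,"gripper":0.65},{"dx":0,"dy":0.0155,"dz":-0.0775,"rx":0,"ry":0,"rz":0,"gripper":0.65},{"dx":0,"dy":0.0155,"dz":-0.0775,"rx":0,"ry":0,"rz":0,"gripper":0.65}]' 30
python3 -c "
from ov import *
s=st(); snap(13)
over('side',13,[circ((.605,-.1275),.05,.068),circ((.605,-.1275),.049,.003),circ((.605,-.1275),.062,.003)],(250,190,330,270),7.5,'s13o')"
```

```text
time: 16.82
tool_pos: [0.6073, -0.0735, 0.0495]
tool_rot: [-1.771, 0.0, -0.077]
contact_force: [-0.1, 0.1, -0.5]
opening: 0.0596
t 16.825 pos [ 0.6073 -0.0735  0.0495] rot [-1.7713e+00  1.0000e-04 -7.7100e-02] F [-0.1  0.1 -0.5] T [ 0.03  0.09 -0.02] open 0.0596 q [-0.148  0.709  1.498 -0.249  0.936  0.078]
```

View pics/s13o.png

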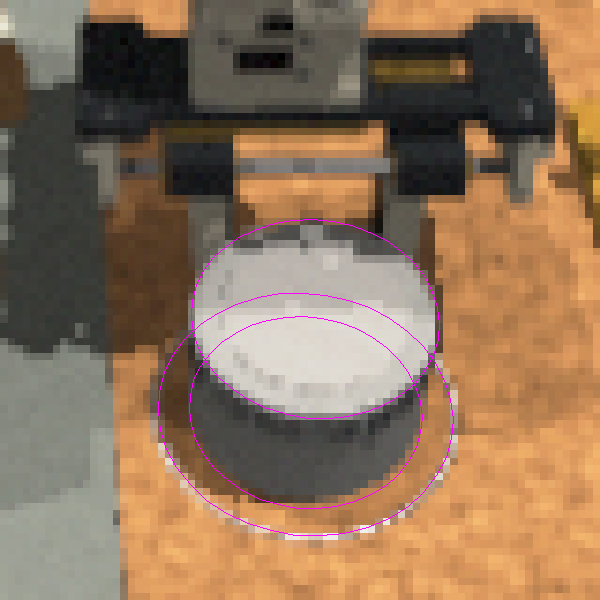

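```bash
python3 -m creep '[{"dx":0,"dy":0.0004,"dz":-0.002,"rx":0,"ry":0,"rz":0,"gripper":0.65},{"dx":0,"dy":0.0007,"dz":-0.0035,"rx":0,"ry":0,"rz":0,"gripper":0.65},{"dx":0,"dy":0.0007,"dz":-0.0035,"rx":0,"ry":0,"rz":0,"gripper":0.65},{"dx":0,"dy":-0.004,"dz":0.02,"rx":0,"ry":0,"rz":0,"gripper":0.65},{"dx":0,"dy":-0.012,"dz":0.06,"rx":0,"ry":0,"rz":0,"gripper":0.65},{"dx":0,"dy":-0.074,"dz":0.067,"rx":0.1,"ry":0,"rz":0,"gripper":0.7},{"dx":-0.03,"dy":-0.134,"dz":0.12,"rx":0.2,"ry":0,"rz":0,"gripper":0.7},{"dx":-0.06,"dy":-0.18,"dz":0.18,"rx":0.2,"ry":0,"rz":0,"gripper":0.75},{"dx":-0.09,"dy":-0.2,"dz":0.24,"rx":0.2,"ry":0,"rz":0,"gripper":0.75},{"dx":-0.09,"dy":-0.2,"dz":0.24,"rx":0.2,"ry":0,"rz":0,"gripper":0.75}]' 30
python3 -c "
from ov import *
s=st(); snap(14)
C=[circ((.605,-.1275),.05,.068),circ((.605,-.1275),.049,.003),circ((.605,-.1275),.062,.003)]
over('side',14,C,(250,190,330,270),7.5,'s14o')
over('top',14,C,(255,120,345,200),7.5,'t14o')"
```

```text
time: 18.18
tool_pos: [0.538, 0.2092, 0.1988]
tool_rot: [-1.571, -0.001, -0.077]
contact_force: [0.3, 0.6, -0.1]
opening: 0.0687
t 18.175 pos [0.538  0.2092 0.1988] rot [-1.571e+00 -1.100e-03 -7.680e-02] F [ 0.3  0.6 -0.1] T [-0.11  0.04  0.02] open 0.0687 q [ 2.380e-01  4.740e-01  1.446e+00 -1.000e-03  1.221e+00  3.150e-01]
```

View pics/s14o.png

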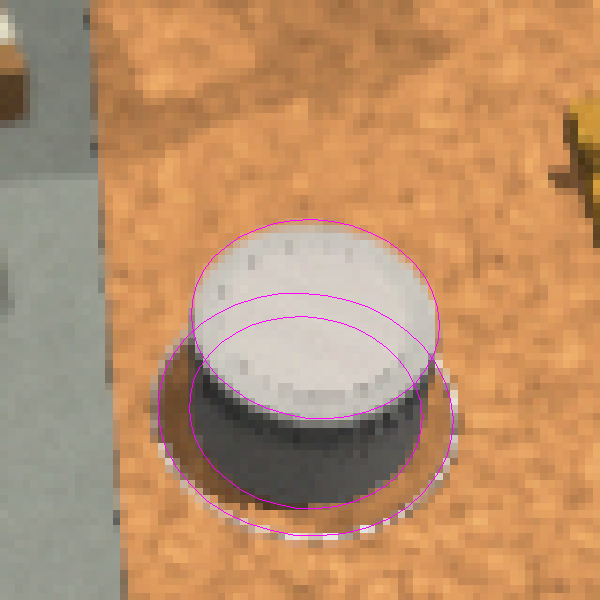

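View pics/t14o.png

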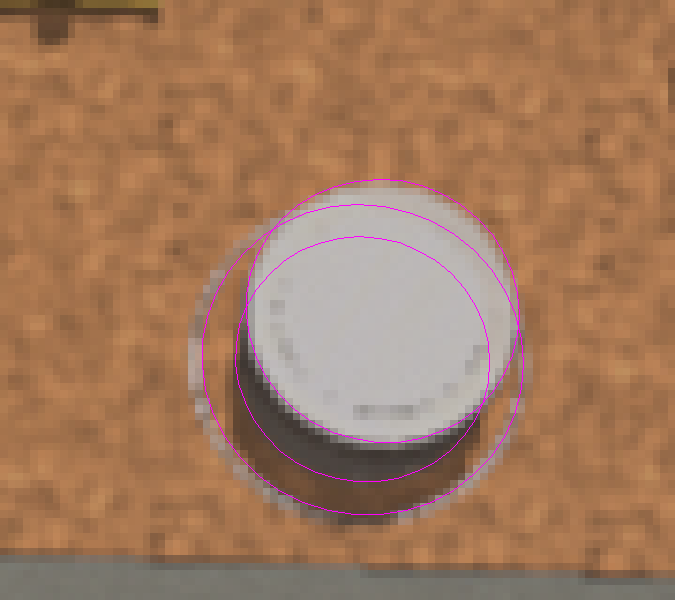

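View pics/top14.png

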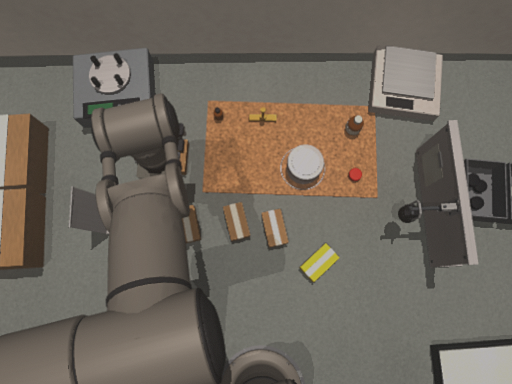

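Run:
```python
from h import *
np.set_printoptions(suppress=True,precision=4)
for n in('top','side'):
    p,d=load(n,0);P=depthpts(n,d)
    m=(P[:,:,1]>.29)&(P[:,:,1]<.56)&(P[:,:,0]>.40)&(P[:,:,0]<.53)&(P[:,:,2]>.012)&(P[:,:,2]<.19)
    Q=P[m]
    # bed candidates by y
    for lo,hi,nm in((.315,.405,'bed'),(.45,.52,'back')):
        G=Q[(Q[:,1]>lo)&(Q[:,1]<hi)&(np.abs(Q[:,0]-.466)<.04)]
        for _ in range(4):
            c=G.mean(0);u,s,vt=np.linalg.svd(G-c);nn=vt[2]*np.sign(vt[2][2] if nm=='bed' else -vt[2][1]);e=(G-c)@nn;G=G[abs(e)<max(.003,2*e.std())]
        print(n,nm,len(G),'c',c,'n',nn,'rms',e.std())
    # outline of rack bed pixels
    vv,uu=np.where(m); r=cv2.minAreaRect((Q[:,:2]*1000).astype(np.float32)); print(r)
    for z0 in np.arange(.02,.19,.02):
        G=Q[(Q[:,2]>z0)&(Q[:,2]<z0+.02)]; print(z0.round(2),len(G),'x',np.percentile(G[:,0],[2,98]).round(3) if len(G) else '','y',np.percentile(G[:,1],[2,98]).round(3) if len(G) else '')
```

```text
top bed 771 c [0.4656 0.3591 0.0396] n [-0.0043  0.2603  0.9655] rms 0.0015151859839970469
top back 397 c [0.4667 0.4562 0.1494] n [ 0.0186 -0.9723  0.2329] rms 0.0012962688194395134
((465.75286865234375, 383.69671630859375), (105.0680160522461, 163.03594970703125), 0.560921311378479)
0.02 990 x [0.417 0.514] y [0.306 0.428]
0.04 860 x [0.418 0.515] y [0.304 0.434]
0.06 177 x [0.416 0.513] y [0.432 0.44 ]
0.08 197 x [0.416 0.513] y [0.438 0.446]
0.1 190 x [0.416 0.513] y [0.444 0.452]
0.12 187 x [0.415 0.513] y [0.447 0.455]
0.14 225 x [0.416 0.513] y [0.452 0.46 ]
0.16 161 x [0.416 0.514] y [0.457 0.465]
0.18 0 x  y 
side bed 179 c [0.4663 0.3594 0.0357] n [-0.0028  0.2631  0.9648] rms 0.0011994448847946323
side back 182 c [0.4663 0.4564 0.145 ] n [ 0.0037 -0.9786  0.2058] rms 0.0020643122404811333
((465.462890625, 383.0310974121094), (101.04541015625, 166.81658935546875), 0.908149003982544)
0.02 386 x [0.416 0.513] y [0.302 0.428]
0.04 272 x [0.419 0.514] y [0.301 0.435]
0.06 119 x [0.415 0.514] y [0.428 0.442]
0.08 118 x [0.417 0.511] y [0.433 0.447]
0.1 116 x [0.418 0.512] y [0.44  0.452]
0.12 125 x [0.416 0.512] y [0.444 0.458]
0.14 132 x [0.417 0.513] y [0.449 0.464]
0.16 51 x [0.418 0.514] y [0.456 0.466]
0.18 0 x  y
```

Run:
```python
from h import *
p,_=load('top',0); cv2.imwrite('pics/rt.png',cv2.resize(p[180:245,60:160][:,:,::-1],None,fx=7,fy=7,interpolation=cv2.INTER_NEAREST))
p,_=load('side',0); cv2.imwrite('pics/rs.png',cv2.resize(p[90:165,210:270][:,:,::-1],None,fx=8,fy=8,interpolation=cv2.INTER_NEAREST))
```

```text
(no output)
```

View pics/rt.png

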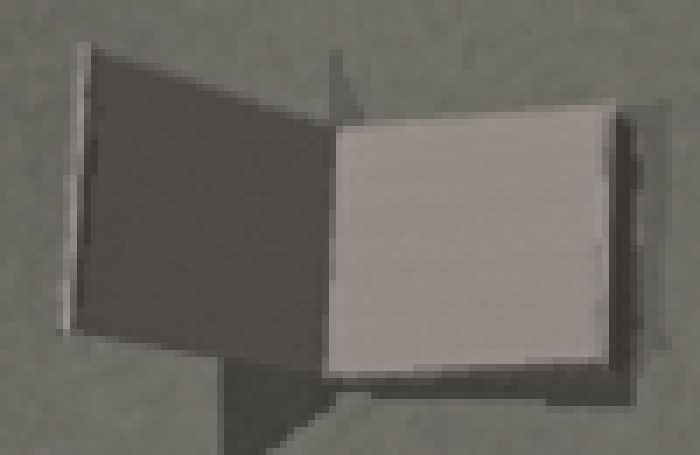

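View pics/rs.png

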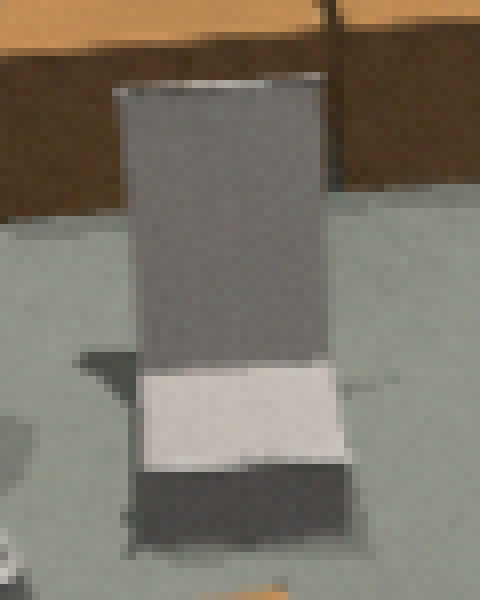

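Run:
```python
from h import *
np.set_printoptions(suppress=True,precision=4)
f=lambda l,o,k:(np.array(l)+0.)/k+o-.5+.5/k
a=plane('top',f([[334,125],[327,374]],[60,180],7),.022);print(a, a.mean(0))
b=plane('side',f([[138,371],[328,362]],[210,90],8),.022);print(b,b.mean(0))
z=.022+.12*np.sin(np.radians(15))
print('bed front edge', plane('top',f([[613,102],[606,362]],[60,180],7),z), plane('side',f([[143,467],[347,460]],[210,90],8),z))
z=.022+.150*np.cos(np.radians(15))
print('back top', plane('top',f([[87,45],[73,330]],[60,180],7),z), plane('side',f([[117,92],[324,78]],[210,90],8),z))
```

```text
[[0.5157 0.4256 0.022 ]
 [0.4155 0.4219 0.022 ]] [0.4656 0.4238 0.022 ]
[[0.4154 0.4208 0.022 ]
 [0.5146 0.4199 0.022 ]] [0.465  0.4204 0.022 ]
bed front edge [[0.5176 0.3056 0.0531]
 [0.4158 0.3037 0.0531]] [[0.4182 0.3037 0.0531]
 [0.517  0.3006 0.0531]]
back top [[0.5149 0.4635 0.1669]
 [0.4136 0.46   0.1669]] [[0.4149 0.4589 0.1669]
 [0.5181 0.4624 0.1669]]
```

```bash
cat >> h.py <<'E'
CART={'A':((.6349,.2305),-2.8),'B':((.4465,.0625),13.9),'C':((.4395,.1945),11.4),'D':((.4278,-.0415),12.1)}
def pick(k,z,off=.010):
    (x,y),a=CART[k]; a=np.radians(a); u=np.array([np.cos(a),np.sin(a)])
    return goal((x-off*u[0],y-off*u[1],z),a-np.pi/2)
C0=np.array([.4655,.422,.022]); ry_=.014; t15=np.radians(15)
RR=Rn.from_euler('xyz',[-np.pi/2,0,ry_])*Rn.from_rotvec([-t15,0,0])
XR=RR.as_matrix()[:,2]; ZR=-RR.as_matrix()[:,1]; YR=np.cross(ZR,XR)
def place(k,gap=0.,up=0.,off=.010,h=.021):
    """k-th level from 0; TCP goal"""
    p=C0+XR*(-.048-off-gap)+ZR*(.036*k+h+up); print('target',p.round(4)); return goal(p,0,R=RR)
E
python3 -c "
from h import *
print(XR,ZR,YR); st(); pick('C',.12); pick('C',.021)"
```

```text
[-0.01352252  0.96583117 -0.25881905] [-0.00362335  0.25879368  0.96592583] [-9.99902002e-01 -1.39995427e-02  8.67361738e-19]
t 18.275 pos [0.5376 0.2114 0.1993] rot [-1.5695 -0.0021 -0.0725] F [ 0.5 -0.4  0.8] T [-0.11  0.1  -0.05] open 0.0686 q [2.420e-01 4.730e-01 1.445e+00 1.000e-03 1.221e+00 3.140e-01]
d [-0.1065  0.0791 -0.0268] rv [-2.5000e-03  1.2993e+00  9.0000e-04] deg 74.4
d [-0.1067  0.1781 -0.0269] rv [-2.5000e-03  1.2993e+00  9.0000e-04] deg 74.4
```

```bash
python3 -m creep '[{"dx":-0.04,"dy":0,"dz":-0.01,"rx":0,"ry":0.18,"rz":0,"gripper":0.78},{"dx":-0.08,"dy":0.02,"dz":-0.02,"rx":0,"ry":0.36,"rz":0,"gripper":0.78},{"dx":-0.1065,"dy":0.05,"dz":-0.027,"rx":0,"ry":0.54,"rz":0,"gripper":0.78},{"dx":-0.1065,"dy":0.06,"dz":-0.027,"rx":0,"ry":0.72,"rz":0,"gripper":0.78},{"dx":-0.1065,"dy":0.07,"dz":-0.027,"rx":0,"ry":0.9,"rz":0,"gripper":0.78},{"dx":-0.1065,"dy":0.079,"dz":-0.027,"rx":-0.001,"ry":1.08,"rz":0,"gripper":0.78},{"dx":-0.1065,"dy":0.079,"dz":-0.027,"rx":-0.002,"ry":1.26,"rz":0.001,"gripper":0.78},{"dx":-0.1065,"dy":0.079,"dz":-0.027,"rx":-0.0025,"ry":1.3,"rz":0.001,"gripper":0.78},{"dx":-0.1065,"dy":0.079,"dz":-0.027,"rx":-0.0025,"ry":1.3,"rz":0.001,"gripper":0.78},{"dx":-0.1065,"dy":0.079,"dz":-0.027,"rx":-0.0025,"ry":1.3,"rz":0.001,"gripper":0.78}]' 25
python3 -c "
from h import *
s=st(); pick('C',.021)
p,_=read_camera('side'); cv2.imwrite('pics/s15.png',cv2.resize(p[100:260,170:330][:,:,::-1],None,fx=3.7,fy=3.7))"
```

```text
time: 19.52
tool_pos: [0.4307, 0.1884, 0.1186]
tool_rot: [-1.573, -0.001, -1.377]
contact_force: [0.4, -0.3, -0.4]
opening: 0.0713
t 19.525 pos [0.4307 0.1884 0.1186] rot [-1.5734e+00 -1.0000e-03 -1.3769e+00] F [ 0.4 -0.3 -0.4] T [-0.05  0.13  0.01] open 0.0713 q [ 2.500e-01  3.940e-01  1.840e+00 -1.000e-03  9.100e-01  1.627e+00]
d [-0.0043  0.0976  0.    ] rv [ 0.0026 -0.005   0.001 ] deg 0.3
```

View pics/s15.png

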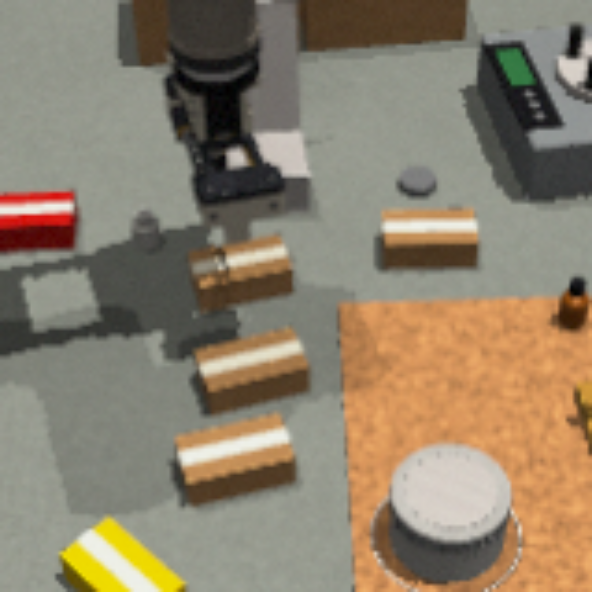

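Looks aligned; descend, grip, lift.

```bash
python3 -m creep '[{"dx":-0.004,"dy":0.04,"dz":0,"rx":0.002,"ry":-0.003,"rz":0,"gripper":0.78},{"dx":-0.004,"dy":0.08,"dz":0,"rx":0.002,"ry":-0.003,"rz":0,"gripper":0.78},{"dx":-0.004,"dy":0.097,"dz":0,"rx":0.002,"ry":-0.003,"rz":0,"gripper":0.78},{"dx":-0.004,"dy":0.097,"dz":0,"rx":0.002,"ry":-0.003,"rz":0,"gripper":0.78},{"dx":-0.004,"dy":0.097,"dz":0,"rx":0.002,"ry":-0.003,"rz":0,"gripper":0.4},{"dx":-0.004,"dy":0.097,"dz":0,"rx":0.002,"ry":-0.003,"rz":0,"gripper":0.4},{"dx":-0.004,"dy":0.097,"dz":0,"rx":0.002,"ry":-0.003,"rz":0,"gripper":0.4},{"dx":-0.004,"dy":0.097,"dz":0,"rx":0.002,"ry":-0.003,"rz":0,"gripper":0.4}]' 30
python3 -c "
from h import *
s=st(); place(0,gap=.012,up=.08)"
```

```text
time: 20.58
tool_pos: [0.4302, 0.1929, 0.0226]
tool_rot: [-1.569, -0.001, -1.374]
contact_force: [0.6, -0.7, 6.4]
opening: 0.0538
t 20.575 pos [0.4302 0.1929 0.0226] rot [-1.5694e+00 -6.0000e-04 -1.3743e+00] F [ 0.6 -0.7  6.4] T [ 0.05  0.21 -0.02] open 0.0538 q [ 2.590e-01  5.590e-01  1.921e+00 -1.000e-03  6.590e-01  1.634e+00]
target [0.4661 0.3805 0.1377]
d [-0.1769 -0.1151  0.072 ] rv [-0.219  -1.38   -0.1802] deg 80.7
```

```bash
python3 -m creep '[{"dx":0,"dy":-0.05,"dz":0,"rx":0,"ry":0,"rz":0,"gripper":0.4},{"dx":0,"dy":-0.105,"dz":0,"rx":0,"ry":0,"rz":0,"gripper":0.4},{"dx":-0.01,"dy":-0.12,"dz":0.005,"rx":-0.028,"ry":-0.175,"rz":-0.023,"gripper":0.4},{"dx":-0.03,"dy":-0.13,"dz":0.015,"rx":-0.056,"ry":-0.35,"rz":-0.046,"gripper":0.4},{"dx":-0.05,"dy":-0.135,"dz":0.02,"rx":-0.083,"ry":-0.525,"rz":-0.069,"gripper":0.4},{"dx":-0.07,"dy":-0.135,"dz":0.03,"rx":-0.111,"ry":-0.7,"rz":-0.091,"gripper":0.4},{"dx":-0.09,"dy":-0.135,"dz":0.04,"rx":-0.139,"ry":-0.875,"rz":-0.114,"gripper":0.4},{"dx":-0.11,"dy":-0.135,"dz":0.05,"rx":-0.167,"ry":-1.05,"rz":-0.137,"gripper":0.4},{"dx":-0.13,"dy":-0.135,"dz":0.06,"rx":-0.194,"ry":-1.225,"rz":-0.16,"gripper":0.4},{"dx":-0.155,"dy":-0.125,"dz":0.068,"rx":-0.219,"ry":-1.38,"rz":-0.18,"gripper":0.4},{"dx":-0.177,"dy":-0.115,"dz":0.072,"rx":-0.219,"ry":-1.38,"rz":-0.18,"gripper":0.4},{"dx":-0.177,"dy":-0.115,"dz":0.072,"rx":-0.219,"ry":-1.38,"rz":-0.18,"gripper":0.4},{"dx":-0.177,"dy":-0.115,"dz":0.072,"rx":-0.219,"ry":-1.38,"rz":-0.18,"gripper":0.4}]' 30
python3 -c "
from h import *
s=st(); place(0,gap=.012,up=.003,h=.0226)
p,_=read_camera('side'); cv2.imwrite('pics/s16.png',cv2.resize(p[70:210,170:330][:,:,::-1],None,fx=4,fy=4))"
```

```text
time: 22.2
tool_pos: [0.4656, 0.3798, 0.1367]
tool_rot: [-1.834, 0.002, 0.014]
contact_force: [0.8, -0.2, -1.0]
opening: 0.0537
t 22.2 pos [0.4656 0.3798 0.1367] rot [-1.8336  0.0022  0.0137] F [ 0.8 -0.2 -1. ] T [ 0.08  0.03 -0.02] open 0.0537 q [ 0.66   0.676  1.294 -0.213  1.339  0.713]
target [0.4664 0.361  0.0648]
d [0.0006 0.0742 0.0005] rv [ 0.001   0.0003 -0.0022] deg 0.1
```

View pics/s16.png

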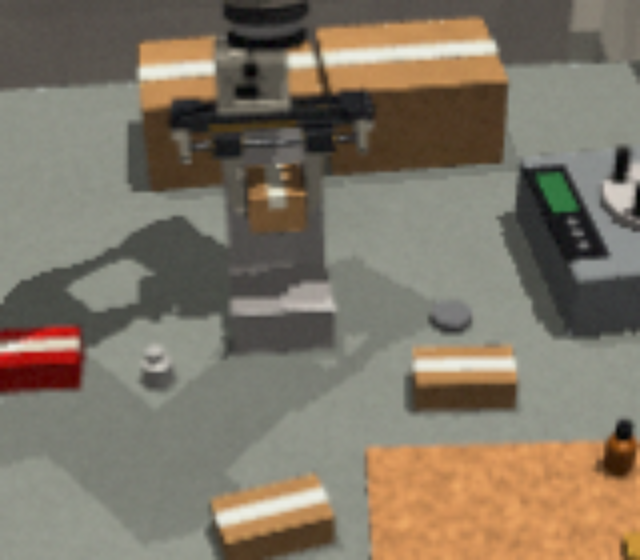

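```bash
python3 -m creep '[{"dx":0.0006,"dy":0.03,"dz":0,"rx":0,"ry":0,"rz":0,"gripper":0.4},{"dx":0.0006,"dy":0.06,"dz":0,"rx":0,"ry":0,"rz":0,"gripper":0.4},{"dx":0.0006,"dy":0.072,"dz":0,"rx":0,"ry":0,"rz":0,"gripper":0.4},{"dx":0.0006,"dy":0.0735,"dz":0,"rx":0,"ry":0,"rz":0,"gripper":0.4},{"dx":0.0006,"dy":0.0735,"dz":0,"rx":0,"ry":0,"rz":0,"gripper":0.4}]' 30
python3 -c "
from h import *
s=st(); print(Rn.from_euler('xyz',s['tool_rot']).inv().apply(s['contact_force']));place(0,gap=0,up=.0,h=.0226)"
```

```text
time: 22.88
tool_pos: [0.4671, 0.3619, 0.0667]
tool_rot: [-1.832, 0.0, 0.014]
contact_force: [0.3, -0.1, 0.1]
opening: 0.0539
t 22.875 pos [0.4671 0.3619 0.0667] rot [-1.8318e+00  3.0000e-04  1.3800e-02] F [ 0.3 -0.1  0.1] T [ 0.09  0.04 -0.01] open 0.0539 q [ 0.637  0.734  1.397 -0.229  1.175  0.729]
[ 0.27739379 -0.03524265 -0.11985469]
target [0.4662 0.3718 0.0588]
d [-0.0007  0.005   0.0117] rv [-0.0008 -0.0001 -0.0003] deg 0.1
```

```bash
python3 -m creep '[{"dx":0,"dy":0.002,"dz":0,"rx":0,"ry":0,"rz":0,"gripper":0.4},{"dx":0,"dy":0.004,"dz":0,"rx":0,"ry":0,"rz":0,"gripper":0.4},{"dx":0,"dy":0.004,"dz":0,"rx":0,"ry":0,"rz":0,"gripper":0.4}]' 30
python3 -c "
from h import *
s=st(); print(Rn.from_euler('xyz',s['tool_rot']).inv().apply(s['contact_force']));place(0,gap=0,up=.0,h=.0226)"
```

```text
time: 23.25
tool_pos: [0.4666, 0.3607, 0.0622]
tool_rot: [-1.832, 0.001, 0.014]
contact_force: [0.2, 0.5, 2.2]
opening: 0.0537
t 23.25 pos [0.4666 0.3607 0.0622] rot [-1.8324e+00  1.2000e-03  1.4100e-02] F [0.2 0.5 2.2] T [0.08 0.07 0.01] open 0.0537 q [ 0.636  0.739  1.403 -0.23   1.166  0.73 ]
[ 0.21052705 -2.22069457 -0.1145638 ]
target [0.4662 0.3718 0.0588]
d [-0.0002  0.0003  0.0116] rv [-0.0002  0.0004 -0.0011] deg 0.1
```

```bash
python3 -m creep '[{"dx":0,"dy":0,"dz":0.004,"rx":0,"ry":0,"rz":0,"gripper":0.4},{"dx":0,"dy":0,"dz":0.008,"rx":0,"ry":0,"rz":0,"gripper":0.4},{"dx":0,"dy":0,"dz":0.011,"rx":0,"ry":0,"rz":0,"gripper":0.4},{"dx":0,"dy":0,"dz":0.013,"rx":0,"ry":0,"rz":0,"gripper":0.4},{"dx":0,"dy":0,"dz":0.013,"rx":0,"ry":0,"rz":0,"gripper":0.4}]' 30
python3 -c "
from h import *
s=st(); print(Rn.from_euler('xyz',s['tool_rot']).inv().apply(s['contact_force']));place(0,gap=0,up=.0,h=.0226)"
```

```text
time: 23.88
tool_pos: [0.4666, 0.3728, 0.0589]
tool_rot: [-1.834, 0.001, 0.014]
contact_force: [0.2, -3.9, 7.3]
opening: 0.0539
t 23.875 pos [0.4666 0.3728 0.0589] rot [-1.834e+00  1.300e-03  1.400e-02] F [ 0.2 -3.9  7.3] T [-0.61 -0.1  -0.03] open 0.0539 q [ 0.651  0.756  1.376 -0.227  1.179  0.742]
[ 0.15334061 -6.05059895 -5.63452131]
target [0.4662 0.3718 0.0588]
d [-0.0004  0.0003 -0.0009] rv [ 0.0014  0.0004 -0.0012] deg 0.1
```

```bash
python3 -m creep '[{"dx":0,"dy":0,"dz":0,"rx":0,"ry":0,"rz":0,"gripper":0.78},{"dx":0,"dy":0,"dz":0,"rx":0,"ry":0,"rz":0,"gripper":0.78},{"dx":0,"dy":-0.02,"dz":0,"rx":0,"ry":0,"rz":0,"gripper":0.78},{"dx":0,"dy":-0.06,"dz":0,"rx":0,"ry":0,"rz":0,"gripper":0.78},{"dx":0,"dy":-0.1,"dz":-0.02,"rx":0,"ry":0,"rz":0,"gripper":0.78},{"dx":0,"dy":-0.12,"dz":-0.07,"rx":0,"ry":0,"rz":0,"gripper":0.78}]' 30
python3 -c "
from h import *
s=st(); pick('B',.12)
p,_=read_camera('side'); cv2.imwrite('pics/s17.png',cv2.resize(p[70:210,170:330][:,:,::-1],None,fx=4,fy=4))"
```

```text
time: 24.62
tool_pos: [0.4671, 0.3379, 0.1935]
tool_rot: [-1.831, 0.0, 0.017]
contact_force: [1.1, 0.2, -1.6]
opening: 0.0717
t 24.625 pos [0.4671 0.3379 0.1935] rot [-1.8313e+00  4.0000e-04  1.6900e-02] F [ 1.1  0.2 -1.6] T [ 0.05  0.03 -0.03] open 0.0717 q [ 0.606  0.572  1.32  -0.219  1.401  0.642]
d [-0.035   0.1425 -0.249 ] rv [0.2202 1.3371 0.1748] deg 78.3
```

View pics/s17.png

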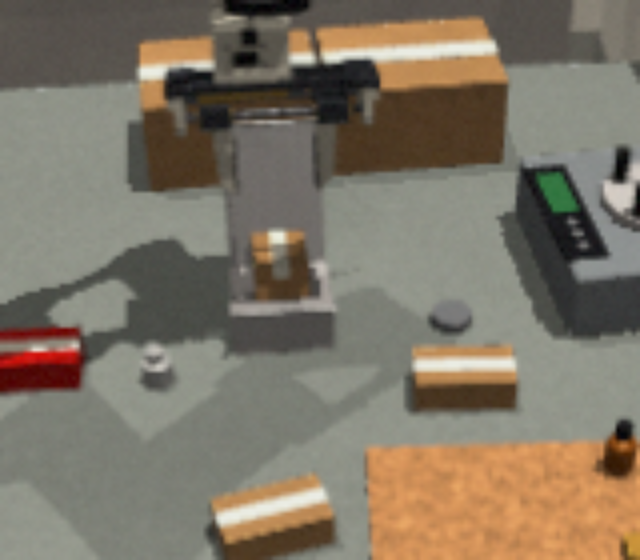

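```bash
python3 -m creep '[{"dx":0,"dy":0,"dz":-0.05,"rx":0.028,"ry":0.17,"rz":0.022,"gripper":0.78},{"dx":-0.01,"dy":0,"dz":-0.1,"rx":0.055,"ry":0.34,"rz":0.044,"gripper":0.78},{"dx":-0.02,"dy":0.03,"dz":-0.15,"rx":0.083,"ry":0.51,"rz":0.066,"gripper":0.78},{"dx":-0.03,"dy":0.06,"dz":-0.2,"rx":0.11,"ry":0.68,"rz":0.088,"gripper":0.78},{"dx":-0.035,"dy":0.09,"dz":-0.249,"rx":0.138,"ry":0.85,"rz":0.11,"gripper":0.78},{"dx":-0.035,"dy":0.12,"dz":-0.249,"rx":0.165,"ry":1.02,"rz":0.132,"gripper":0.78},{"dx":-0.035,"dy":0.1425,"dz":-0.249,"rx":0.193,"ry":1.19,"rz":0.154,"gripper":0.78},{"dx":-0.035,"dy":0.1425,"dz":-0.249,"rx":0.22,"ry":1.337,"rz":0.175,"gripper":0.78},{"dx":-0.035,"dy":0.1425,"dz":-0.249,"rx":0.22,"ry":1.337,"rz":0.175,"gripper":0.78},{"dx":-0.035,"dy":0.1425,"dz":-0.249,"rx":0.22,"ry":1.337,"rz":0.175,"gripper":0.78}]' 30
python3 -c "
from h import *
s=st(); pick('B',.021)
p,_=read_camera('side'); cv2.imwrite('pics/s18.png',cv2.resize(p[100:260,170:330][:,:,::-1],None,fx=3.7,fy=3.7))"
```

```text
time: 25.92
tool_pos: [0.436, 0.0587, 0.1195]
tool_rot: [-1.573, -0.002, -1.328]
contact_force: [0.1, 0.1, 0.5]
opening: 0.0718
t 25.925 pos [0.436  0.0587 0.1195] rot [-1.5729 -0.0017 -1.3283] F [0.1 0.1 0.5] T [-0.09  0.19 -0.01] open 0.0718 q [-0.039  0.346  1.919 -0.003  0.878  1.291]
d [-0.0013  0.0985  0.0014] rv [ 0.0021 -0.0001  0.0017] deg 0.2
```

View pics/s18.png

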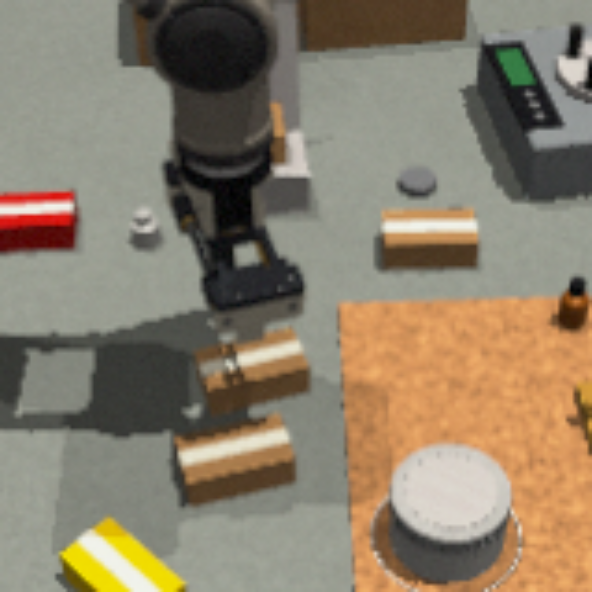

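```bash
python3 -m creep '[{"dx":-0.001,"dy":0.04,"dz":0.001,"rx":0.002,"ry":0,"rz":0.0017,"gripper":0.78},{"dx":-0.001,"dy":0.08,"dz":0.001,"rx":0.002,"ry":0,"rz":0.0017,"gripper":0.78},{"dx":-0.001,"dy":0.098,"dz":0.001,"rx":0.002,"ry":0,"rz":0.0017,"gripper":0.78},{"dx":-0.001,"dy":0.098,"dz":0.001,"rx":0.002,"ry":0,"rz":0.0017,"gripper":0.78},{"dx":-0.001,"dy":0.098,"dz":0.001,"rx":0.002,"ry":0,"rz":0.0017,"gripper":0.4},{"dx":-0.001,"dy":0.098,"dz":0.001,"rx":0.002,"ry":0,"rz":0.0017,"gripper":0.4},{"dx":-0.001,"dy":0.098,"dz":0.001,"rx":0.002,"ry":0,"rz":0.0017,"gripper":0.4},{"dx":-0.001,"dy":0.098,"dz":0.001,"rx":0.002,"ry":0,"rz":0.0017,"gripper":0.4}]' 30
python3 -c "
from h import *
s=st(); place(1,gap=.012,up=.05)"
```

```text
time: 26.98
tool_pos: [0.437, 0.0597, 0.0222]
tool_rot: [-1.569, -0.0, -1.331]
contact_force: [0.1, 2.0, 6.7]
opening: 0.0539
t 26.975 pos [0.437  0.0597 0.0222] rot [-1.569 -0.    -1.331] F [0.1 2.  6.7] T [0.13 0.24 0.06] open 0.0539 q [-3.900e-02  5.250e-01  2.005e+00  1.000e-03  6.100e-01  1.292e+00]
target [0.4661 0.3821 0.1435]
d [-0.3063 -0.1211  0.1051] rv [-0.2225 -1.337  -0.1748] deg 78.3
```

```bash
python3 -m creep '[{"dx":0,"dy":-0.05,"dz":0,"rx":0,"ry":0,"rz":0,"gripper":0.4},{"dx":-0.01,"dy":-0.1,"dz":0.005,"rx":0,"ry":0,"rz":0,"gripper":0.4},{"dx":-0.04,"dy":-0.13,"dz":0.015,"rx":-0.028,"ry":-0.17,"rz":-0.022,"gripper":0.4},{"dx":-0.08,"dy":-0.14,"dz":0.03,"rx":-0.056,"ry":-0.34,"rz":-0.044,"gripper":0.4},{"dx":-0.12,"dy":-0.14,"dz":0.045,"rx":-0.083,"ry":-0.51,"rz":-0.066,"gripper":0.4},{"dx":-0.16,"dy":-0.14,"dz":0.06,"rx":-0.111,"ry":-0.68,"rz":-0.088,"gripper":0.4},{"dx":-0.2,"dy":-0.14,"dz":0.07,"rx":-0.139,"ry":-0.85,"rz":-0.11,"gripper":0.4},{"dx":-0.23,"dy":-0.14,"dz":0.08,"rx":-0.167,"ry":-1.02,"rz":-0.132,"gripper":0.4},{"dx":-0.26,"dy":-0.14,"dz":0.09,"rx":-0.195,"ry":-1.19,"rz":-0.154,"gripper":0.4},{"dx":-0.285,"dy":-0.13,"dz":0.1,"rx":-0.2225,"ry":-1.337,"rz":-0.175,"gripper":0.4},{"dx":-0.306,"dy":-0.121,"dz":0.105,"rx":-0.2225,"ry":-1.337,"rz":-0.175,"gripper":0.4},{"dx":-0.306,"dy":-0.121,"dz":0.105,"rx":-0.2225,"ry":-1.337,"rz":-0.175,"gripper":0.4},{"dx":-0.306,"dy":-0.121,"dz":0.105,"rx":-0.2225,"ry":-1.337,"rz":-0.175,"gripper":0.4}]' 30
python3 -c "
from h import *
s=st(); place(1,gap=.012,up=.002,h=.0222)
p,_=read_camera('side'); cv2.imwrite('pics/s19.png',cv2.resize(p[70:210,170:330][:,:,::-1],None,fx=4,fy=4))"
```

```text
time: 28.6
tool_pos: [0.4657, 0.3811, 0.1426]
tool_rot: [-1.833, 0.002, 0.014]
contact_force: [0.4, -0.4, 0.1]
opening: 0.0539
t 28.6 pos [0.4657 0.3811 0.1426] rot [-1.8332  0.002   0.0135] F [ 0.4 -0.4  0.1] T [ 0.11  0.05 -0.  ] open 0.0539 q [ 0.662  0.671  1.285 -0.212  1.353  0.711]
target [0.4662 0.37   0.0983]
d [0.0005 0.0457 0.0008] rv [ 0.0006  0.0001 -0.0021] deg 0.1
```

View pics/s19.png

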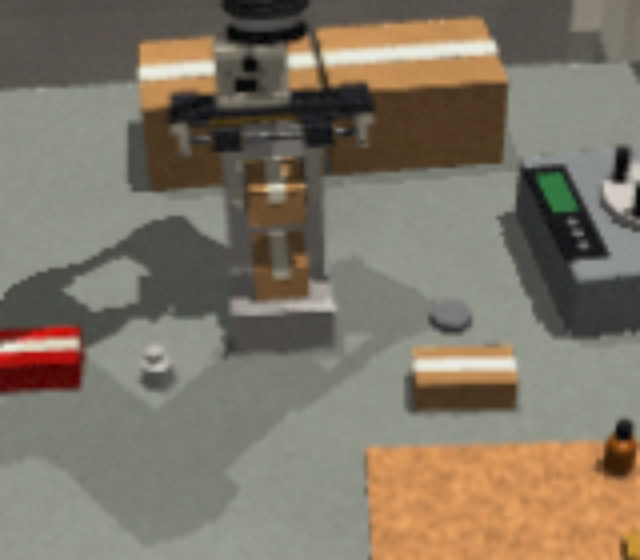

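```bash
python3 -m creep '[{"dx":0.0005,"dy":0.02,"dz":0.001,"rx":0,"ry":0,"rz":-0.002,"gripper":0.4},{"dx":0.0005,"dy":0.038,"dz":0.001,"rx":0,"ry":0,"rz":-0.002,"gripper":0.4},{"dx":0.0005,"dy":0.0455,"dz":0.001,"rx":0,"ry":0,"rz":-0.002,"gripper":0.4},{"dx":0.0005,"dy":0.0455,"dz":0.005,"rx":0,"ry":0,"rz":-0.002,"gripper":0.4},{"dx":0.0005,"dy":0.0455,"dz":0.009,"rx":0,"ry":0,"rz":-0.002,"gripper":0.4},{"dx":0.0005,"dy":0.0455,"dz":0.012,"rx":0,"ry":0,"rz":-0.002,"gripper":0.4},{"dx":0.0005,"dy":0.0455,"dz":0.0135,"rx":0,"ry":0,"rz":-0.002,"gripper":0.4},{"dx":0.0005,"dy":0.0455,"dz":0.0135,"rx":0,"ry":0,"rz":-0.002,"gripper":0.4}]' 30
python3 -c "
from h import *
s=st(); print(Rn.from_euler('xyz',s['tool_rot']).inv().apply(s['contact_force']));place(1,gap=0,up=.0,h=.0222)"
```

```text
time: 29.65
tool_pos: [0.4662, 0.3828, 0.0954]
tool_rot: [-1.833, -0.0, 0.014]
contact_force: [-1.2, -3.3, 2.4]
opening: 0.0542
t 29.65 pos [0.4662 0.3828 0.0954] rot [-1.8333e+00 -4.0000e-04  1.4300e-02] F [-1.2 -3.3  2.4] T [-0.43  0.03 -0.11] open 0.0542 q [ 0.664  0.723  1.327 -0.219  1.259  0.735]
[-1.19988923 -1.43163382 -3.73423305]
target [0.4661 0.381  0.0932]
d [-0.0001  0.0026 -0.0011] rv [0.0007 0.0002 0.0005] deg 0.0
```

```bash
python3 -m creep '[{"dx":0,"dy":0.0015,"dz":0,"rx":0,"ry":0,"rz":0,"gripper":0.4},{"dx":0,"dy":0.003,"dz":0,"rx":0,"ry":0,"rz":0,"gripper":0.4},{"dx":0,"dy":0.003,"dz":0,"rx":0,"ry":0,"rz":0,"gripper":0.4}]' 30
python3 -c "
from h import *
s=st(); print(Rn.from_euler('xyz',s['tool_rot']).inv().apply(s['contact_force']));place(1,gap=0,up=.0,h=.0222)"
```

```text
time: 30.02
tool_pos: [0.4663, 0.3822, 0.0933]
tool_rot: [-1.832, -0.001, 0.014]
contact_force: [-2.4, -3.7, 9.9]
opening: 0.0538
t 30.025 pos [0.4663 0.3822 0.0933] rot [-1.8325e+00 -1.0000e-03  1.4200e-02] F [-2.4 -3.7  9.9] T [-0.72  0.39 -0.07] open 0.0538 q [ 0.663  0.724  1.331 -0.219  1.253  0.735]
[-2.45822693 -8.60914563 -6.11327283]
target [0.4661 0.381  0.0932]
d [-0.0002  0.0003 -0.0011] rv [-0.0001 -0.      0.001 ] deg 0.1
```

Seated. Release and retreat, heading for carton D.

```bash
python3 -m creep '[{"dx":0,"dy":-0.001,"dz":0,"rx":0,"ry":0,"rz":0,"gripper":0.78},{"dx":0,"dy":-0.001,"dz":0,"rx":0,"ry":0,"rz":0,"gripper":0.78},{"dx":0,"dy":-0.02,"dz":0,"rx":0,"ry":0,"rz":0,"gripper":0.78},{"dx":0,"dy":-0.06,"dz":0,"rx":0,"ry":0,"rz":0,"gripper":0.78},{"dx":0,"dy":-0.09,"dz":-0.02,"rx":0,"ry":0,"rz":0,"gripper":0.78},{"dx":0,"dy":-0.1,"dz":-0.07,"rx":0,"ry":0,"rz":0,"gripper":0.78}]' 30
python3 -c "
from h import *
s=st(); pick('D',.12)
p,_=read_camera('side'); cv2.imwrite('pics/s20.png',cv2.resize(p[70:230,170:330][:,:,::-1],None,fx=3.7,fy=3.7))"
```

```text
time: 30.78
tool_pos: [0.4669, 0.342, 0.2077]
tool_rot: [-1.831, -0.002, 0.018]
contact_force: [1.3, -0.2, -0.5]
opening: 0.0719
t 30.775 pos [0.4669 0.342  0.2077] rot [-1.8306 -0.0019  0.0175] F [ 1.3 -0.2 -0.5] T [0.02 0.   0.02] open 0.0719 q [ 0.612  0.564  1.294 -0.218  1.433  0.64 ]
d [-0.0558  0.1835 -0.3493] rv [0.216  1.3686 0.1804] deg 80.1
```

View pics/s20.png

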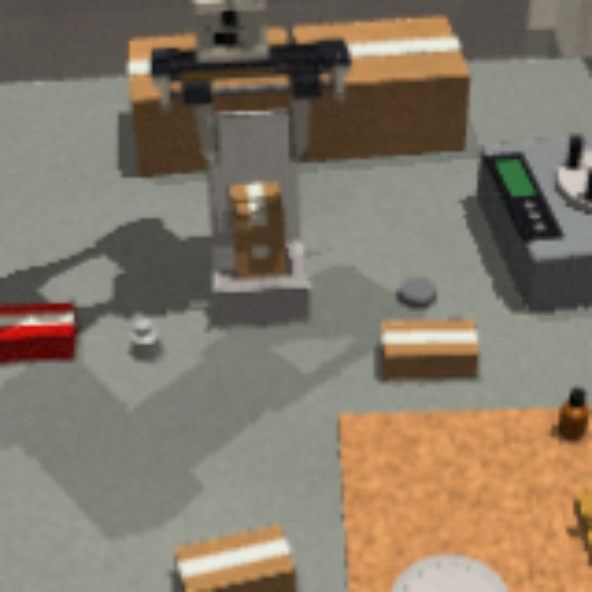

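```bash
python3 -m creep '[{"dx":0,"dy":0,"dz":-0.05,"rx":0.027,"ry":0.171,"rz":0.0225,"gripper":0.78},{"dx":-0.01,"dy":0.01,"dz":-0.1,"rx":0.054,"ry":0.342,"rz":0.045,"gripper":0.78},{"dx":-0.02,"dy":0.03,"dz":-0.15,"rx":0.081,"ry":0.513,"rz":0.0675,"gripper":0.78},{"dx":-0.03,"dy":0.05,"dz":-0.2,"rx":0.108,"ry":0.684,"rz":0.09,"gripper":0.78},{"dx":-0.04,"dy":0.08,"dz":-0.25,"rx":0.135,"ry":0.855,"rz":0.1125,"gripper":0.78},{"dx":-0.05,"dy":0.11,"dz":-0.3,"rx":0.162,"ry":1.026,"rz":0.135,"gripper":0.78},{"dx":-0.056,"dy":0.15,"dz":-0.349,"rx":0.189,"ry":1.197,"rz":0.1575,"gripper":0.78},{"dx":-0.056,"dy":0.1835,"dz":-0.349,"rx":0.216,"ry":1.369,"rz":0.18,"gripper":0.78},{"dx":-0.056,"dy":0.1835,"dz":-0.349,"rx":0.216,"ry":1.369,"rz":0.18,"gripper":0.78},{"dx":-0.056,"dy":0.1835,"dz":-0.349,"rx":0.216,"ry":1.369,"rz":0.18,"gripper":0.78}]' 30
python3 -c "
from h import *
s=st(); pick('D',.021)
p,_=read_camera('side'); cv2.imwrite('pics/s21.png',cv2.resize(p[100:260,170:330][:,:,::-1],None,fx=3.7,fy=3.7))"
```

```text
time: 32.08
tool_pos: [0.4168, -0.0444, 0.1207]
tool_rot: [-1.572, -0.003, -1.359]
contact_force: [0.5, 0.2, -0.5]
opening: 0.0715
t 32.075 pos [ 0.4168 -0.0444  0.1207] rot [-1.5723 -0.0026 -1.3593] F [ 0.5  0.2 -0.5] T [-0.11  0.13  0.01] open 0.0715 q [-0.287  0.311  1.971 -0.004  0.86   1.075]
d [-0.0008  0.0997  0.0015] rv [0.0015 0.0004 0.0026] deg 0.2
```

View pics/s21.png

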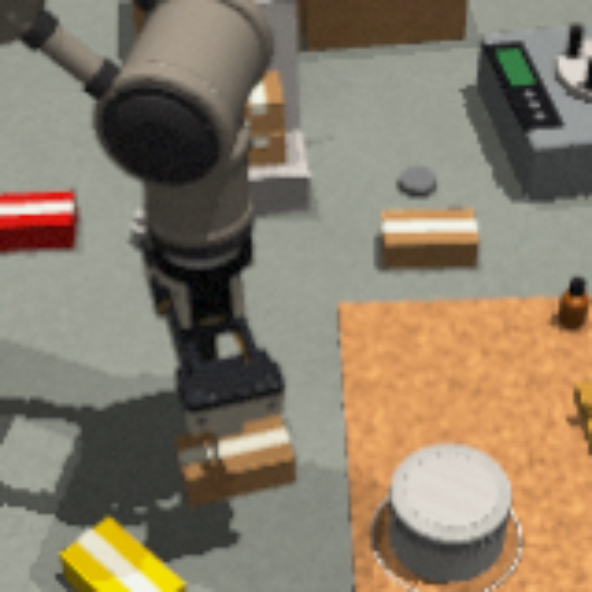

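```bash
python3 -m creep '[{"dx":-0.001,"dy":0.04,"dz":0.0015,"rx":0.0015,"ry":0,"rz":0.0026,"gripper":0.78},{"dx":-0.001,"dy":0.08,"dz":0.0015,"rx":0.0015,"ry":0,"rz":0.0026,"gripper":0.78},{"dx":-0.001,"dy":0.099,"dz":0.0015,"rx":0.0015,"ry":0,"rz":0.0026,"gripper":0.78},{"dx":-0.001,"dy":0.099,"dz":0.0015,"rx":0.0015,"ry":0,"rz":0.0026,"gripper":0.78},{"dx":-0.001,"dy":0.099,"dz":0.0015,"rx":0.0015,"ry":0,"rz":0.0026,"gripper":0.4},{"dx":-0.001,"dy":0.099,"dz":0.0015,"rx":0.0015,"ry":0,"rz":0.0026,"gripper":0.4},{"dx":-0.001,"dy":0.099,"dz":0.0015,"rx":0.0015,"ry":0,"rz":0.0026,"gripper":0.4},{"dx":-0.001,"dy":0.099,"dz":0.0015,"rx":0.0015,"ry":0,"rz":0.0026,"gripper":0.4}]' 30
python3 -c "
from h import *
s=st(); place(2,gap=.012,up=.045)"
```

```text
time: 33.12
tool_pos: [0.4181, -0.0438, 0.022]
tool_rot: [-1.569, -0.0, -1.363]
contact_force: [0.4, 2.7, 7.0]
opening: 0.0537
t 33.125 pos [ 0.4181 -0.0438  0.022 ] rot [-1.5690e+00 -3.0000e-04 -1.3629e+00] F [0.4 2.7 7. ] T [0.39 0.19 0.08] open 0.0537 q [-2.880e-01  5.030e-01  2.059e+00  1.000e-03  5.770e-01  1.074e+00]
target [0.4659 0.3901 0.1734]
d [-0.4147 -0.1513  0.1366] rv [-0.2202 -1.3687 -0.1787] deg 80.1
```

```bash
python3 -m creep '[{"dx":0,"dy":-0.05,"dz":0,"rx":0,"ry":0,"rz":0,"gripper":0.4},{"dx":-0.01,"dy":-0.1,"dz":0.005,"rx":0,"ry":0,"rz":0,"gripper":0.4},{"dx":-0.05,"dy":-0.14,"dz":0.015,"rx":-0.027,"ry":-0.171,"rz":-0.022,"gripper":0.4},{"dx":-0.1,"dy":-0.165,"dz":0.03,"rx":-0.055,"ry":-0.342,"rz":-0.045,"gripper":0.4},{"dx":-0.15,"dy":-0.17,"dz":0.045,"rx":-0.082,"ry":-0.513,"rz":-0.067,"gripper":0.4},{"dx":-0.2,"dy":-0.17,"dz":0.06,"rx":-0.11,"ry":-0.684,"rz":-0.089,"gripper":0.4},{"dx":-0.25,"dy":-0.17,"dz":0.08,"rx":-0.137,"ry":-0.855,"rz":-0.112,"gripper":0.4},{"dx":-0.3,"dy":-0.17,"dz":0.1,"rx":-0.165,"ry":-1.026,"rz":-0.134,"gripper":0.4},{"dx":-0.34,"dy":-0.17,"dz":0.115,"rx":-0.192,"ry":-1.197,"rz":-0.156,"gripper":0.4},{"dx":-0.385,"dy":-0.165,"dz":0.128,"rx":-0.22,"ry":-1.369,"rz":-0.179,"gripper":0.4},{"dx":-0.414,"dy":-0.152,"dz":0.136,"rx":-0.22,"ry":-1.369,"rz":-0.179,"gripper":0.4},{"dx":-0.4145,"dy":-0.1515,"dz":0.1365,"rx":-0.22,"ry":-1.369,"rz":-0.179,"gripper":0.4},{"dx":-0.4145,"dy":-0.1515,"dz":0.1365,"rx":-0.22,"ry":-1.369,"rz":-0.179,"gripper":0.4}]' 30
python3 -c "
from h import *
s=st(); place(2,gap=.012,up=.002,h=.022)
p,_=read_camera('side'); cv2.imwrite('pics/s22.png',cv2.resize(p[70:210,170:330][:,:,::-1],None,fx=4,fy=4))"
```

```text
time: 34.75
tool_pos: [0.4655, 0.3891, 0.1727]
tool_rot: [-1.833, 0.002, 0.014]
contact_force: [0.6, 0.2, -1.4]
opening: 0.0541
t 34.75 pos [0.4655 0.3891 0.1727] rot [-1.8329  0.0024  0.0138] F [ 0.6  0.2 -1.4] T [0.09 0.07 0.02] open 0.0541 q [ 0.671  0.654  1.23  -0.207  1.425  0.705]
target [0.4661 0.3792 0.1328]
d [0.0006 0.0411 0.0008] rv [ 0.0003  0.0004 -0.0024] deg 0.1
```

View pics/s22.png

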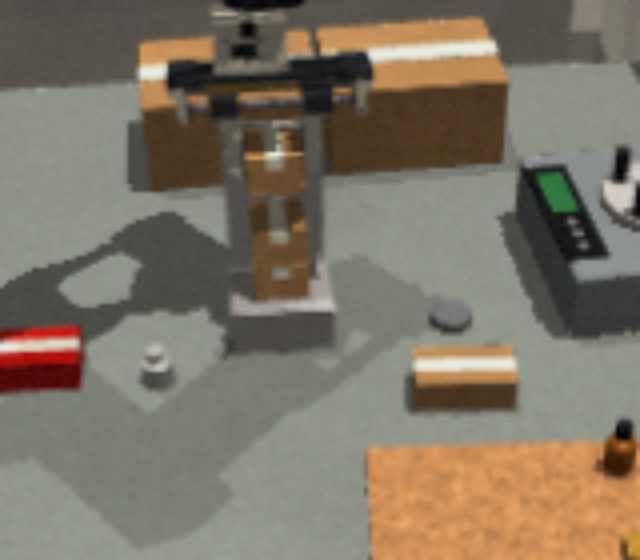

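```bash
python3 -m creep '[{"dx":0.0006,"dy":0.02,"dz":0.001,"rx":0,"ry":0,"rz":-0.002,"gripper":0.4},{"dx":0.0006,"dy":0.034,"dz":0.001,"rx":0,"ry":0,"rz":-0.002,"gripper":0.4},{"dx":0.0006,"dy":0.041,"dz":0.001,"rx":0,"ry":0,"rz":-0.002,"gripper":0.4},{"dx":0.0006,"dy":0.041,"dz":0.005,"rx":0,"ry":0,"rz":-0.002,"gripper":0.4},{"dx":0.0006,"dy":0.041,"dz":0.009,"rx":0,"ry":0,"rz":-0.002,"gripper":0.4},{"dx":0.0006,"dy":0.041,"dz":0.012,"rx":0,"ry":0,"rz":-0.002,"gripper":0.4},{"dx":0.0006,"dy":0.041,"dz":0.0135,"rx":0,"ry":0,"rz":-0.002,"gripper":0.4},{"dx":0.0006,"dy":0.041,"dz":0.0135,"rx":0,"ry":0,"rz":-0.002,"gripper":0.4}]' 30
python3 -c "
from h import *
s=st(); print(Rn.from_euler('xyz',s['tool_rot']).inv().apply(s['contact_force']));place(2,gap=0,up=.0,h=.022)"
```

```text
time: 35.8
tool_pos: [0.466, 0.3922, 0.1297]
tool_rot: [-1.832, -0.0, 0.015]
contact_force: [0.1, -1.7, 0.4]
opening: 0.0537
t 35.8 pos [0.466  0.3922 0.1297] rot [-1.8325 -0.      0.0147] F [ 0.1 -1.7  0.4] T [-0.15  0.09  0.01] open 0.0537 q [ 0.675  0.697  1.273 -0.211  1.339  0.727]
[ 0.06650804 -0.00553576 -1.71196788]
target [0.4659 0.3903 0.1278]
d [-0.0001  0.0024 -0.0013] rv [-0.0001  0.0007  0.0002] deg 0.0
```

Just touching the backstop; press 1 mm more and lower.

```bash
python3 -m creep '[{"dx":0,"dy":0.001,"dz":0.001,"rx":0,"ry":0,"rz":0,"gripper":0.4},{"dx":0,"dy":0.003,"dz":0.001,"rx":0,"ry":0,"rz":0,"gripper":0.4},{"dx":0,"dy":0.003,"dz":0.001,"rx":0,"ry":0,"rz":0,"gripper":0.4}]' 30
python3 -c "
from h import *
s=st(); print(Rn.from_euler('xyz',s['tool_rot']).inv().apply(s['contact_force']));place(2,gap=0,up=.0,h=.022)"
```

```text
time: 36.17
tool_pos: [0.4663, 0.3917, 0.1277]
tool_rot: [-1.833, -0.001, 0.014]
contact_force: [-0.7, -5.0, 7.4]
opening: 0.0536
t 36.175 pos [0.4663 0.3917 0.1277] rot [-1.8332e+00 -7.0000e-04  1.4400e-02] F [-0.7 -5.   7.4] T [-0.95  0.38  0.04] open 0.0536 q [ 0.675  0.699  1.275 -0.213  1.335  0.728]
[-0.7210061  -5.82553965 -6.77229568]
target [0.4659 0.3903 0.1278]
d [-0.0003  0.0003 -0.0014] rv [0.0007 0.0002 0.0008] deg 0.1
```

```bash
python3 -m creep '[{"dx":0,"dy":-0.001,"dz":0,"rx":0,"ry":0,"rz":0,"gripper":0.78},{"dx":0,"dy":-0.001,"dz":0,"rx":0,"ry":0,"rz":0,"gripper":0.78},{"dx":0,"dy":-0.02,"dz":0,"rx":0,"ry":0,"rz":0,"gripper":0.78},{"dx":0,"dy":-0.06,"dz":0,"rx":0,"ry":0,"rz":0,"gripper":0.78},{"dx":0,"dy":-0.08,"dz":-0.02,"rx":0,"ry":0,"rz":0,"gripper":0.78},{"dx":0,"dy":-0.08,"dz":-0.07,"rx":0,"ry":0,"rz":0,"gripper":0.78}]' 30
python3 -c "
from h import *
s=st(); pick('A',.12)
p,_=read_camera('side'); cv2.imwrite('pics/s23.png',cv2.resize(p[70:230,170:330][:,:,::-1],None,fx=3.7,fy=3.7))"
```

```text
time: 36.92
tool_pos: [0.4669, 0.3471, 0.2225]
tool_rot: [-1.83, -0.002, 0.018]
contact_force: [0.7, 0.1, 0.8]
opening: 0.0717
t 36.925 pos [0.4669 0.3471 0.2225] rot [-1.8298 -0.0022  0.0178] F [0.7 0.1 0.8] T [-0.02  0.02 -0.  ] open 0.0717 q [ 0.618  0.559  1.261 -0.215  1.471  0.638]
d [ 0.1557  0.1299 -0.0885] rv [0.1965 1.6271 0.2136] deg 94.7
```

View pics/s23.png

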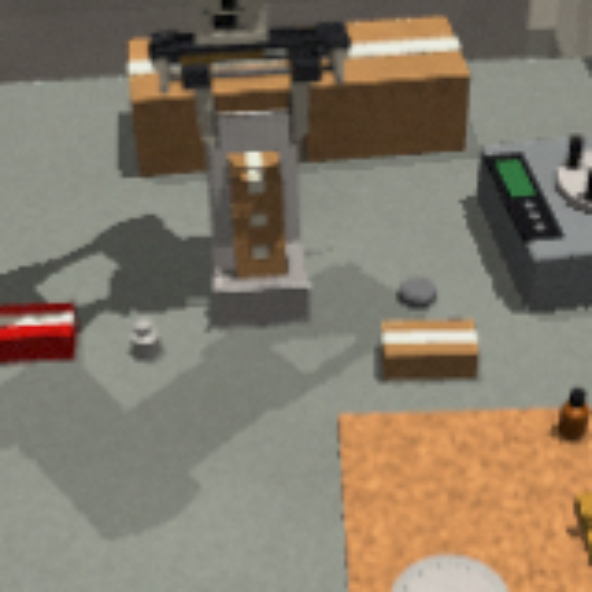

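```bash
python3 -m creep '[{"dx":0.02,"dy":0,"dz":-0.04,"rx":0.02,"ry":0.163,"rz":0.021,"gripper":0.78},{"dx":0.05,"dy":0,"dz":-0.07,"rx":0.039,"ry":0.326,"rz":0.043,"gripper":0.78},{"dx":0.09,"dy":0.01,"dz":-0.088,"rx":0.059,"ry":0.489,"rz":0.064,"gripper":0.78},{"dx":0.13,"dy":0.03,"dz":-0.088,"rx":0.079,"ry":0.652,"rz":0.086,"gripper":0.78},{"dx":0.1555,"dy":0.05,"dz":-0.088,"rx":0.098,"ry":0.815,"rz":0.107,"gripper":0.78},{"dx":0.1555,"dy":0.07,"dz":-0.088,"rx":0.118,"ry":0.978,"rz":0.129,"gripper":0.78},{"dx":0.1555,"dy":0.1,"dz":-0.088,"rx":0.138,"ry":1.141,"rz":0.15,"gripper":0.78},{"dx":0.1555,"dy":0.13,"dz":-0.088,"rx":0.157,"ry":1.304,"rz":0.171,"gripper":0.78},{"dx":0.1555,"dy":0.13,"dz":-0.088,"rx":0.177,"ry":1.467,"rz":0.193,"gripper":0.78},{"dx":0.1555,"dy":0.13,"dz":-0.088,"rx":0.1965,"ry":1.627,"rz":0.2135,"gripper":0.78},{"dx":0.1555,"dy":0.13,"dz":-0.088,"rx":0.1965,"ry":1.627,"rz":0.2135,"gripper":0.78},{"dx":0.1555,"dy":0.13,"dz":-0.088,"rx":0.1965,"ry":1.627,"rz":0.2135,"gripper":0.78}]' 30
python3 -c "
from h import *
s=st(); pick('A',.021)
p,_=read_camera('side'); cv2.imwrite('pics/s24.png',cv2.resize(p[90:250,200:360][:,:,::-1],None,fx=3.7,fy=3.7))"
```

```text
time: 38.48
tool_pos: [0.6239, 0.2295, 0.1188]
tool_rot: [-1.573, -0.003, -1.62]
contact_force: [0.0, -0.3, -0.8]
opening: 0.0717
t 38.475 pos [0.6239 0.2295 0.1188] rot [-1.5731 -0.0027 -1.6195] F [ 0.  -0.3 -0.8] T [-0.05  0.23 -0.03] open 0.0717 q [ 0.238  0.706  1.257 -0.002  1.181  1.858]
d [-0.0018  0.0978  0.0011] rv [0.0023 0.0002 0.0027] deg 0.2
```

View pics/s24.png

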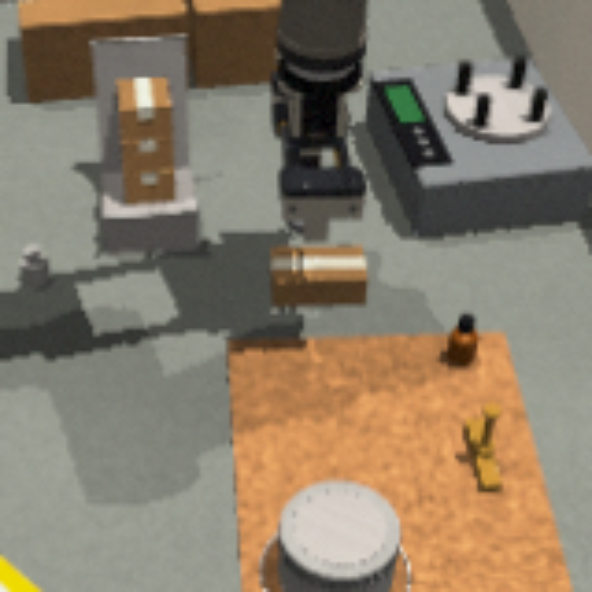

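```bash
python3 -m creep '[{"dx":-0.001,"dy":0.04,"dz":0.001,"rx":0.002,"ry":0,"rz":0.0026,"gripper":0.78},{"dx":-0.001,"dy":0.08,"dz":0.001,"rx":0.002,"ry":0,"rz":0.0026,"gripper":0.78},{"dx":-0.001,"dy":0.097,"dz":0.001,"rx":0.002,"ry":0,"rz":0.0026,"gripper":0.78},{"dx":-0.001,"dy":0.097,"dz":0.001,"rx":0.002,"ry":0,"rz":0.0026,"gripper":0.78},{"dx":-0.001,"dy":0.097,"dz":0.001,"rx":0.002,"ry":0,"rz":0.0026,"gripper":0.4},{"dx":-0.001,"dy":0.097,"dz":0.001,"rx":0.002,"ry":0,"rz":0.0026,"gripper":0.4},{"dx":-0.001,"dy":0.097,"dz":0.001,"rx":0.002,"ry":0,"rz":0.0026,"gripper":0.4},{"dx":-0.001,"dy":0.097,"dz":0.001,"rx":0.002,"ry":0,"rz":0.0026,"gripper":0.4}]' 30
python3 -c "
from h import *
s=st(); place(3,gap=.012,up=.045)"
```

```text
time: 39.52
tool_pos: [0.6257, 0.2304, 0.0236]
tool_rot: [-1.568, 0.001, -1.623]
contact_force: [-0.0, 1.3, 6.6]
opening: 0.0537
t 39.525 pos [0.6257 0.2304 0.0236] rot [-1.5678e+00  1.2000e-03 -1.6226e+00] F [-0.   1.3  6.6] T [0.08 0.21 0.05] open 0.0537 q [0.238 0.815 1.331 0.    0.992 1.86 ]
target [0.4658 0.3994 0.2082]
d [-0.1608 -0.1849 -0.1679] rv [-0.2037 -1.6266 -0.2126] deg 94.7
```

```bash
python3 -m creep '[{"dx":0,"dy":-0.06,"dz":0,"rx":0,"ry":0,"rz":0,"gripper":0.4},{"dx":0,"dy":-0.12,"dz":-0.01,"rx":0,"ry":0,"rz":0,"gripper":0.4},{"dx":-0.005,"dy":-0.17,"dz":-0.03,"rx":-0.02,"ry":-0.163,"rz":-0.021,"gripper":0.4},{"dx":-0.01,"dy":-0.205,"dz":-0.06,"rx":-0.041,"ry":-0.326,"rz":-0.043,"gripper":0.4},{"dx":-0.015,"dy":-0.215,"dz":-0.09,"rx":-0.061,"ry":-0.489,"rz":-0.064,"gripper":0.4},{"dx":-0.02,"dy":-0.215,"dz":-0.12,"rx":-0.082,"ry":-0.652,"rz":-0.085,"gripper":0.4},{"dx":-0.03,"dy":-0.215,"dz":-0.15,"rx":-0.102,"ry":-0.815,"rz":-0.106,"gripper":0.4},{"dx":-0.05,"dy":-0.215,"dz":-0.168,"rx":-0.122,"ry":-0.978,"rz":-0.128,"gripper":0.4},{"dx":-0.07,"dy":-0.215,"dz":-0.168,"rx":-0.143,"ry":-1.141,"rz":-0.149,"gripper":0.4},{"dx":-0.09,"dy":-0.215,"dz":-0.168,"rx":-0.163,"ry":-1.304,"rz":-0.17,"gripper":0.4},{"dx":-0.11,"dy":-0.205,"dz":-0.168,"rx":-0.184,"ry":-1.467,"rz":-0.192,"gripper":0.4},{"dx":-0.135,"dy":-0.195,"dz":-0.168,"rx":-0.204,"ry":-1.627,"rz":-0.2125,"gripper":0.4},{"dx":-0.161,"dy":-0.185,"dz":-0.168,"rx":-0.204,"ry":-1.627,"rz":-0.2125,"gripper":0.4},{"dx":-0.161,"dy":-0.185,"dz":-0.168,"rx":-0.204,"ry":-1.627,"rz":-0.2125,"gripper":0.4},{"dx":-0.161,"dy":-0.185,"dz":-0.168,"rx":-0.204,"ry":-1.627,"rz":-0.2125,"gripper":0.4}]' 30
python3 -c "
from h import *
s=st(); place(3,gap=.012,up=.002,h=.0236)
p,_=read_camera('side'); cv2.imwrite('pics/s25.png',cv2.resize(p[50:190,170:330][:,:,::-1],None,fx=4,fy=4))"
```

```text
time: 41.4
tool_pos: [0.4653, 0.3989, 0.207]
tool_rot: [-1.834, 0.004, 0.014]
contact_force: [0.3, -0.4, -1.4]
opening: 0.0541
t 41.4 pos [0.4653 0.3989 0.207 ] rot [-1.8341  0.0035  0.014 ] F [ 0.3 -0.4 -1.4] T [ 0.1   0.01 -0.03] open 0.0541 q [ 0.683  0.641  1.157 -0.204  1.513  0.698]
target [0.466  0.389  0.1692]
d [0.0006 0.0391 0.0002] rv [ 0.0015  0.0009 -0.0034] deg 0.2
```

View pics/s25.png

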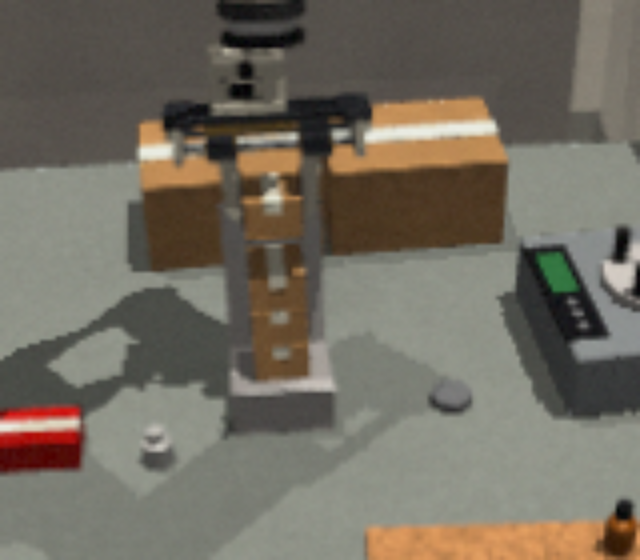

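```bash
python3 -m creep '[{"dx":0.0006,"dy":0.02,"dz":0.001,"rx":0.001,"ry":0,"rz":-0.003,"gripper":0.4},{"dx":0.0006,"dy":0.033,"dz":0.001,"rx":0.001,"ry":0,"rz":-0.003,"gripper":0.4},{"dx":0.0006,"dy":0.039,"dz":0.001,"rx":0.001,"ry":0,"rz":-0.003,"gripper":0.4},{"dx":0.0006,"dy":0.039,"dz":0.005,"rx":0.001,"ry":0,"rz":-0.003,"gripper":0.4},{"dx":0.0006,"dy":0.039,"dz":0.009,"rx":0.001,"ry":0,"rz":-0.003,"gripper":0.4},{"dx":0.0006,"dy":0.039,"dz":0.012,"rx":0.001,"ry":0,"rz":-0.003,"gripper":0.4},{"dx":0.0006,"dy":0.039,"dz":0.0135,"rx":0.001,"ry":0,"rz":-0.003,"gripper":0.4},{"dx":0.0006,"dy":0.039,"dz":0.0135,"rx":0.001,"ry":0,"rz":-0.003,"gripper":0.4}]' 30
python3 -c "
from h import *
s=st(); print(Rn.from_euler('xyz',s['tool_rot']).inv().apply(s['contact_force']));place(3,gap=0,up=.0,h=.0236)"
```

```text
time: 42.45
tool_pos: [0.4657, 0.402, 0.1661]
tool_rot: [-1.833, 0.0, 0.015]
contact_force: [-1.0, -4.2, 2.1]
opening: 0.0536
t 42.45 pos [0.4657 0.402  0.1661] rot [-1.8334e+00  5.0000e-04  1.4800e-02] F [-1.  -4.2  2.1] T [-0.42  0.13 -0.05] open 0.0536 q [ 0.687  0.676  1.207 -0.206  1.428  0.719]
[-1.0455335  -0.97277796 -4.59285111]
target [0.4658 0.4    0.1641]
d [ 0.      0.0024 -0.0014] rv [ 0.0008  0.0009 -0.0002] deg 0.1
```

```bash
python3 -m creep '[{"dx":0,"dy":0.001,"dz":0,"rx":0,"ry":0,"rz":0,"gripper":0.4},{"dx":0,"dy":0.003,"dz":0,"rx":0,"ry":0,"rz":0,"gripper":0.4},{"dx":0,"dy":0.003,"dz":0,"rx":0,"ry":0,"rz":0,"gripper":0.4}]' 30
python3 -c "
from h import *
s=st(); print(Rn.from_euler('xyz',s['tool_rot']).inv().apply(s['contact_force']));place(3,gap=0,up=.0,h=.0236)"
```

```text
time: 42.82
tool_pos: [0.466, 0.4015, 0.164]
tool_rot: [-1.832, -0.001, 0.015]
contact_force: [-1.0, -4.3, 8.6]
opening: 0.0537
t 42.825 pos [0.466  0.4015 0.164 ] rot [-1.832e+00 -8.000e-04  1.470e-02] F [-1.  -4.3  8.6] T [-0.68  0.42 -0.14] open 0.0537 q [ 0.686  0.677  1.211 -0.206  1.421  0.72 ]
[-1.04829364 -7.20219159 -6.37761449]
target [0.4658 0.4    0.1641]
d [-0.0002  0.0003 -0.0014] rv [-0.0006  0.0005  0.0009] deg 0.1
```

```bash
python3 -m creep '[{"dx":0,"dy":-0.001,"dz":0,"rx":0,"ry":0,"rz":0,"gripper":0.78},{"dx":0,"dy":-0.001,"dz":0,"rx":0,"ry":0,"rz":0,"gripper":0.78},{"dx":0,"dy":-0.02,"dz":0,"rx":0,"ry":0,"rz":0,"gripper":0.78},{"dx":0,"dy":-0.06,"dz":0,"rx":0,"ry":0,"rz":0,"gripper":0.78},{"dx":0,"dy":-0.09,"dz":-0.01,"rx":0,"ry":0,"rz":0,"gripper":0.78},{"dx":-0.04,"dy":-0.1,"dz":-0.03,"rx":0.07,"ry":0,"rz":0,"gripper":0.78},{"dx":-0.09,"dy":-0.1,"dz":-0.03,"rx":0.13,"ry":0,"rz":0,"gripper":0.78},{"dx":-0.14,"dy":-0.1,"dz":-0.03,"rx":0.2,"ry":0,"rz":0,"gripper":0.78},{"dx":-0.19,"dy":-0.1,"dz":-0.01,"rx":0.26,"ry":0,"rz":0,"gripper":0.78},{"dx":-0.24,"dy":-0.1,"dz":0.01,"rx":0.26,"ry":0,"rz":0,"gripper":0.78},{"dx":-0.28,"dy":-0.1,"dz":0.02,"rx":0.26,"ry":0,"rz":0,"gripper":0.78},{"dx":-0.28,"dy":-0.1,"dz":0.02,"rx":0.26,"ry":0,"rz":0,"gripper":0.78}]' 30
python3 -c "
from ov import *
s=st(); snap(30)
over('side',30,[],(200,80,300,190),5.4,'s30r')
over('top',30,[],(60,170,170,260),6,'t30r')
over('side',30,[],(190,190,340,340),4,'s30b')
"
```

```text
time: 44.32
tool_pos: [0.1827, 0.443, 0.2543]
tool_rot: [-1.572, 0.001, 0.019]
contact_force: [1.4, 0.3, -0.6]
opening: 0.0717
t 44.325 pos [0.1827 0.443  0.2543] rot [-1.5723e+00  1.2000e-03  1.9000e-02] F [ 1.4  0.3 -0.6] T [-0.1   0.11  0.  ] open 0.0717 q [1.019 0.25  1.624 0.    1.269 1.   ]
```

View pics/top30.png

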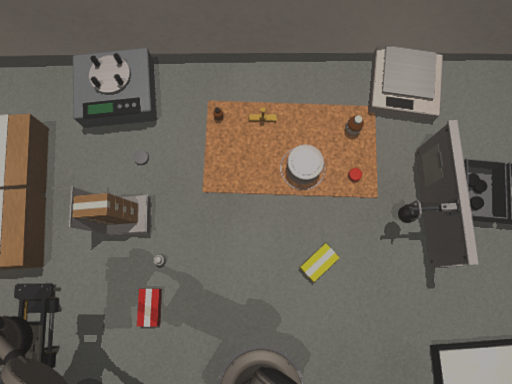

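View pics/s30r.png

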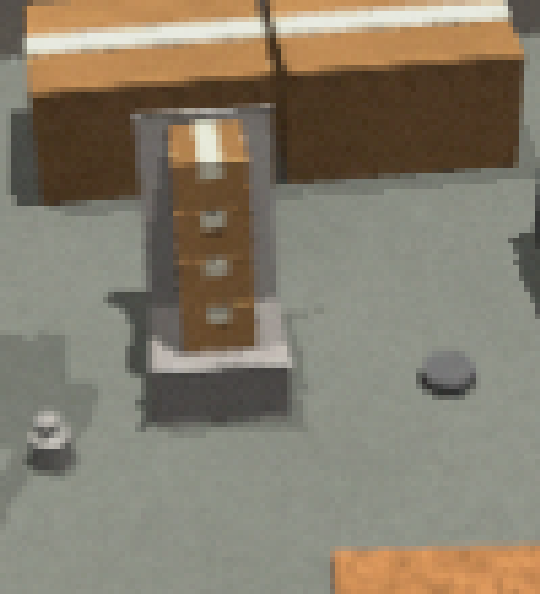

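View pics/t30r.png

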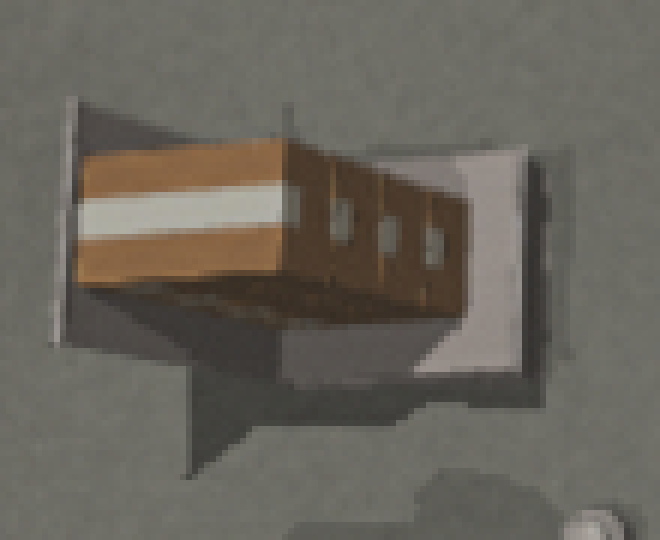

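View pics/s30b.png

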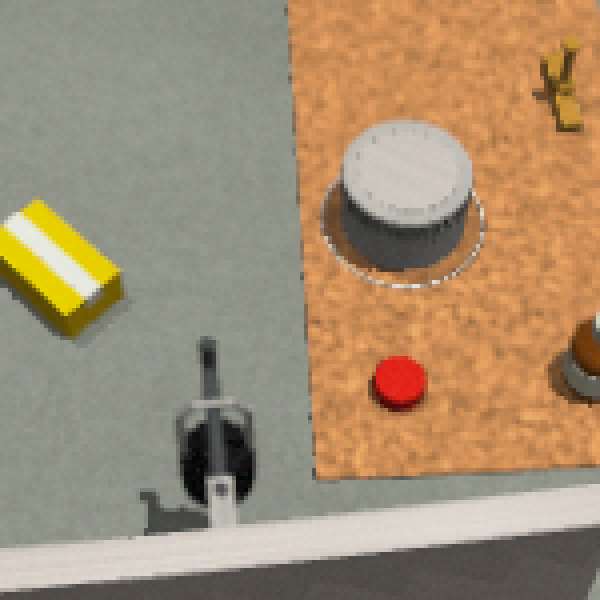

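Run:
```python
from ov import *
for tag in(14,30):
    for n in('top','side'):
        p,d=load(n,tag);P=depthpts(n,d)
        m=(P[:,:,2]>.064)&(P[:,:,2]<.073)&(P[:,:,1]<-.05)&(P[:,:,1]>-.2)&(P[:,:,0]>0.54)&(P[:,:,0]<0.67)
        vv,uu=np.where(m);Q=plane(n,np.c_[uu,vv],.068)[:,:2]; print(tag,n,'can',len(Q),cv2.minEnclosingCircle((Q*1000).astype(np.float32)))
for n in('top','side'):
    p,d=load(n,30);P=depthpts(n,d)
    m=(P[:,:,2]>.18)&(P[:,:,2]<.225)&(P[:,:,1]<-.335)&(P[:,:,1]>-.42)&(abs(P[:,:,0]-.449)<.012)
    G=P[m]; l=cv2.fitLine(G[:,:2].astype(np.float32),cv2.DIST_HUBER,0,1e-3,1e-3).ravel(); print(n,len(G),np.degrees(np.arctan2(l[1],l[0])),l[2:], G[:,1].max())
C=[circ((.605,-.1275),.05,.068),circ((.605,-.1275),.049,.003),circ((.605,-.1275),.062,.003)]
over('side',30,C,(250,190,330,270),7.5,'s30o')
```

```text
14 top can 978 ((603.2872924804688, -125.84050750732422), 50.32636260986328)
14 side can 677 ((604.3348999023438, -129.76315307617188), 50.760101318359375)
30 top can 965 ((603.15673828125, -124.99269104003906), 50.92888259887695)
30 side can 669 ((604.9158325195312, -130.5966796875), 50.965885162353516)
top 142 -87.63856 [ 0.44868064 -0.38129625] -0.3447795671981235
side 144 -87.93242 [ 0.44892275 -0.37937   ] -0.34659423145687296
```

View pics/s30o.png

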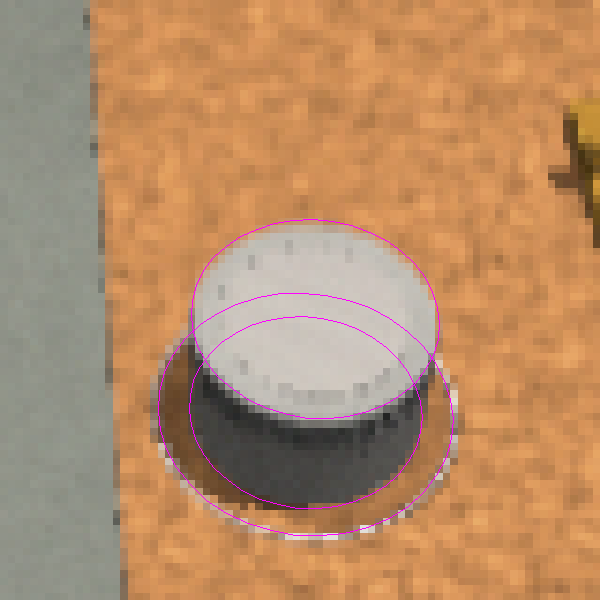

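```bash
python3 -c "
from h import *
print(robot.hand_in()); st(); p,d=read_camera('top')"
```

```text
the job is handed in; nothing more can be done
None
the job is handed in; nothing more can be done
```

The cap check station is ready and I handed the job in at about 44 s of the 210 s allowed; the hand-in reports no verdict.

In the order asked, and as measured in the last pictures before handing in:

- **Hook:** I swung it onto its stop. The bar now measures about 92° in the world against a panel at about 2.2°, so it is square to the panel.
- **Adaptor:** It hangs by its bail on the bar, near the seat point.
- **Canister:** I pushed it along the mat with two low fingers, without lifting it. Its centre reads about (604, -128) mm and the circle's about (605, -127.5) mm. It stands inside the line with roughly 10 mm to spare all round.
- **Cartons:** All four are in one pile in the middle of the rack, flat, each pressed lightly against the backstop before release.

The red and yellow look-alikes and the other bench items look unmoved. I saw no knocked canister and no grip slip.

The two cameras differed by 2–6 mm along y on some points, so I averaged them. A first circle fit gave a clearly wrong radius and I redid it from the edges of the ring. One camera reading tried after the hand-in was refused.

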